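Clamp the shoe last and clear the bench

TASK

Unlock the bench jack by turning its lock collar back to the open stop, then draw the carriage right back to its end stop. Set the wooden shoe last upright on the bed, between the guide strips, with its heel towards the fixed post and its toe towards the carriage; slide the carriage up until the last is held snugly between pad and post, and only then turn the collar to its locked stop, its bar in line with the slide. Put every hand tool lying about (hammer, rasp, brush, sharpening paddle, whichever are there) in the open drawer and push it fully shut; leave everything else where it stands.

Things in the scene. Friction and masses are not known exactly. Their poses are not given: they have to be found in the camera images.
- jack: Fixed bench jack: wooden bed 450 long (x) x 110 wide (y). Origin: centre of its underside. x points along the slide, from the carriage to the fixed heel post. The bed's top, where the last lies, is at z 20. Steel guide strips along both edges, 86 apart inside, rise to z 34. The post at the +x end has a vertical padded face at x = +185 and is 105 tall
- carriage (a joint): Position of the grey toe carriage on the jack in m, 0 to 0.1, growing towards the post. At 0 its padded front face is at jack x = -90 mm. Friction about 3 N; it stays where it is left. With the 200 mm last held between pad and post it reads about 0.075; at the start 0.08 to 0.098, too close to the post for the last. The carriage is 130 long, 70 wide, its deck 55 mm over the bench
- carriage_face (a point): Centre of the padded front face of the carriage (70 wide, from z 21 to 73 over the bench), which meets the last's toe
- carriage_handle (a point): Top centre of the carriage's upright dark wood grip, 120 mm behind the padded face: 18 mm along the slide, 46 across, standing 50 mm above the deck (top 105 over the bench). Pinch it from above along the slide direction
- collar (a joint): Angle of the captive steel lock collar on the carriage's deck, rad: 0 = open (its bar across the slide), 1.571 = locked at its end stop (bar in line with the slide). It turns clockwise seen from above as it grows, with light friction (0.05 N m), and stays where it is left; starts at 1.35 to 1.57
- collar_grip (a point): On the collar's vertical axis, 40 mm behind the padded face, 90 mm over the bench, near the top of the upright bar by which the collar is turned: bar 56 long, 14 thick, 30 tall (70 to 100 over the bench). At angle 0 the bar lies along the jack's y; at angle a the direction of the bar has turned clockwise by a
- last: Wooden shoe last (foot form), 200 long, 64 wide, 95 tall, 0.5 kg. Origin: centre of its underside; x points to the HEEL (heel end at x = +100, toe at -100), z up. The low rounded toe is 30 to 42 tall; the narrow upper block to grip is 38 wide in y, from x = -20 to +60 and z 50 to 95
- last_heel (a point): Rearmost point of the last's heel, at sole level
- hammer: Small hammer, 131 long: handle 22 wide x 22 tall from x -65 to +40, steel head at x 40 to 66, 60 across y, 26 tall; 0.3 kg, heavy towards the head: grip at x about +25. Loose hand tool, may be absent (None). Lies along its x; origin: centre of its underside. It goes into the drawer.
- rasp: Rasp, 132 long: dark wood handle 26 wide x 22 tall from x -65 to -5, flat steel blade 24 wide x 14 tall from -5 to 67. Loose hand tool, may be absent (None). Lies along its x; origin: centre of its underside. It goes into the drawer.
- brush: Shoe brush, bristles down: 130 long, 38 wide, 42 tall; wooden back on top, 22 thick. Loose hand tool, may be absent (None). Lies along its x; origin: centre of its underside. It goes into the drawer.
- paddle: Sharpening paddle: slab 80 x 44 x 20 tall from x -15 to +65 and a handle 24 wide x 20 tall from -67 to -15; starts on top of the drawer unit. Loose hand tool, may be absent (None). Lies along its x; origin: centre of its underside. It goes into the drawer.
- cab: Fixed wooden drawer unit, 300 deep (x) x 320 wide (y) x 100 tall. Origin: centre of its underside; its front faces its own -x
- cab_drawer0 (a joint): How far the drawer is open, m: 0 fully shut, opens along the unit's -x; starts 0.165 to 0.19 open; friction about 1 N. Its front panel is about 86 mm high over the bench
- tray_floor (a point): Centre of the drawer's inner floor (moves with the drawer; axes as the unit's). Inside: 255 long in x, 278 wide in y, walls 56 high. Of this the part with x from -127 to -135 + opening is clear of the unit's top; the floor is 22 mm over the bench
- cab_drawer0_handle (a point): Middle of the drawer's bar handle, 120 long in y, 35 mm in front of the front panel, about 62 mm over the bench; push it towards the unit's +x to shut the drawer
- polish: Bystander, leave it alone: flat dark polish tin, 70 across, 40 tall, on the drawer unit. Origin: centre of its underside
- wax: Bystander, leave it alone: yellowish block of wax, 50 x 40 x 28, on the bench. Origin: centre of its underside
- spool: Bystander, leave it alone: pale thread spool standing upright, 44 across, 54 tall. Origin: centre of its underside
Not all that is in view belongs to the job. What is shaped like the brush but purple is not meant.

How it is judged:
On the way, in this order (a step that is already met when the one before it is completed fails the run):
1. the collar is turned back to open while the carriage is still forward (value of joint collar below 0.2 rad and value of joint carriage above 0.06 m), for 0.2 s.
2. the carriage is drawn back to its end stop with the collar open (value of joint carriage below 0.01 m and value of joint collar below 0.4 rad), for 0.2 s.
3. the last stands upright on the jack's bed between the strips, heel towards the post, released (y of last in the frame of jack between -0.015 and 0.015 m and z of last in the frame of jack between 0.012 and 0.027 m and angle between last's own z axis and vertical below 0.1 rad and angle between the x axis of last and the x axis of jack, either way round below 0.2 rad and x of last_heel in the frame of jack above 0.12 m and contact force between the fingers and last below 0.1 N), for 0.2 s.
4. the carriage holds the last against the post, with the collar still open (y of last in the frame of jack between -0.015 and 0.015 m and z of last in the frame of jack between 0.012 and 0.027 m and angle between last's own z axis and vertical below 0.1 rad and angle between the x axis of last and the x axis of jack, either way round below 0.2 rad and x of last_heel in the frame of jack above 0.178 m and value of joint carriage above 0.068 m and value of joint collar below 0.6 rad), for 0.2 s.
5. the collar is turned to its locked stop, the last still held (y of last in the frame of jack between -0.015 and 0.015 m and z of last in the frame of jack between 0.012 and 0.027 m and angle between last's own z axis and vertical below 0.1 rad and angle between the x axis of last and the x axis of jack, either way round below 0.2 rad and x of last_heel in the frame of jack above 0.178 m and value of joint carriage above 0.068 m and value of joint collar above 1.4 rad), for 0.2 s.
At the end, for the whole second after the job is handed in: The last is upright on the bed between the strips, heel within 7 mm of the post's face, the carriage within 7 mm of its snug position (reads over 0.068), collar over 1.4 rad, every tool that is there at rest inside the drawer, and the drawer within 8 mm of shut (all of step 5 and value of joint cab_drawer0 below 0.008 m and linear speed of each of last, hammer, rasp, brush, paddle below 0.02 m/s and x of hammer in the frame of tray_floor between -0.13 and 0.13 m and y of hammer in the frame of tray_floor between -0.14 and 0.14 m and z of hammer in the frame of tray_floor between -0.01 and 0.05 m and x of rasp in the frame of tray_floor between -0.13 and 0.13 m and y of rasp in the frame of tray_floor between -0.14 and 0.14 m and z of rasp in the frame of tray_floor between -0.01 and 0.05 m and x of brush in the frame of tray_floor between -0.13 and 0.13 m and y of brush in the frame of tray_floor between -0.14 and 0.14 m and z of brush in the frame of tray_floor between -0.01 and 0.05 m and x of paddle in the frame of tray_floor between -0.13 and 0.13 m and y of paddle in the frame of tray_floor between -0.14 and 0.14 m and z of paddle in the frame of tray_floor between -0.01 and 0.05 m); the robot touches nothing.
It fails at once if a bystander is shoved more than 4 cm or lifted away (distance of any of polish, wax, spool from where it was at the start of the episode above 0.04 m).
It fails at once if a bystander is knocked over (angle between any of polish, wax, spool's own z axis and vertical above 0.6 rad).
Of hammer, rasp, brush, paddle only 2 to 4 are there at a start; the rules pass over those that are not, and their reading is None.
At some moment in a run one of hammer, rasp, brush may be knocked a few centimetres aside while the robot is not near it.
Once in a run the grip may slacken for a moment while it holds something.
It also fails if it takes over 210 s, if anything falls off the work surface, if the arm or the gripper's body presses on something with over 40 N, if the wrist force passes 120 N, or if a joint passes its speed limit or range.

ROBOT

A 6-joint arm with a two-finger parallel gripper is mounted at the origin on the work surface. World frame = base frame: x ahead of the robot, y to its left, z up, the work surface at z = 0. Lengths are in m, angles in rad, forces in N, time in s.
With the tool pointing down it reaches from about 0.3 to 1 m from the base axis. Payload 5.1 kg.
Tool frame: the origin (TCP) lies at the centre of the arm's flange, where the gripper is bolted on; the fingertips stand 190 mm ahead of it and the grasp point (between the pads) lies 171 mm ahead of it (robot.tcp_to_grasp is the distance from the TCP to the grasp point, in m); z points along the fingers, y is the line along which they close (so a half turn about z gives the same grasp; the last joint's range is limited). The gripper opens to 95 mm and grips with 3 to 60 N. Pads are 20 mm wide; open, the fingers measure 119 mm over their backs; the gripper's body (75 mm by 180 mm) begins 59 mm behind the grasp point.
Start: joints at [1.244, 0.124, 1.65, -0, 1.367, -0.083], TCP at [0.157, 0.631, 0.405] pointing down, gripper open.
Joint ranges: [-2.61, 2.61], [-1.02, 2.33], [0.03, 2.71], [-1.35, 4.49], [0.32, 2.68], [-2.91, 2.91]. Speed limits (rad/s): [2.57, 2.57, 3.14, 3.14, 3.14, 3.14].

INTERFACE

Orientations are given as a unit quaternion [x, y, z, w].
In Python, from workcell import robot, cams gives the robot as it stands. The module is installed in compiled form; this text tells all that it offers.
- The arm moves only by the shell command python3 -m inch 'ROWS' [FORCE]. ROWS is JSON, a list that holds one entry, the list of rows, each a list of 7 numbers: the shift along the tool's x, y, z scaled (see below), then the turn, a rotation vector about the tool's x, y, z scaled (see below), then the opening, from -1 (shut) to 1 (fully open). A call has 1 to 5 rows; each row shifts and turns the commanded pose from where the row before left it, along the tool's axes as they then stand; what a row does not reach is not made up. The controller multiplies each number of a shift by 40 mm and each number of a turn by 0.15 rad. A row lasts 1/10 s, in which the tool goes at most 50 mm and 8.59 degrees, less where a joint would pass 70% of its speed; a pose out of reach is approached as far as the arm can. A call with a number of a shift or a turn outside -1 to 1 is refused whole. A call with a gripper value outside its range is refused whole. The fingers move at their own pace and stop on an object; FORCE is the grip in N (left out, the last holds). Time passes only in rows, so rows that do not move let the fingers close. It gives the time, the measured TCP pose, the force, the opening and the grip force at its end, in the units of the state.
- robot.get_obs(): the state, without advancing time (a new reading comes with each control period).
- cams.read_camera(name): name is "scene" or "top" or "wrist"; returns a dict with "frame" (400x640x3 uint8, red, green, blue), "range_z" (400x640 float32, m along the optical axis (not along the pixel's ray), 0 where there is no reading), "K" (3x3 intrinsics, pixels), "rvec" (rotation vector, rad) and "tvec" (3), from world to camera coordinates, as OpenCV has them; the wrist camera has in their place "tool_from_camera" (4x4, takes a point from camera to tool coordinates, whose origin is the TCP and whose axes are the flange's). Camera axes: x right, y down, z forward; pixel columns grow to the right and rows downward; lengths in m; the calibration is good to about 2 mm. The wrist camera is an equidistant fisheye: a pixel r from the principal point sees the ray r / f radians off the axis. A picture is of the moment at which its call begins: read the wrist's pose just before it.
- robot.finish_job(): hands the job in; it is judged then, once.
Trained networks look in the newest picture that a camera, given by its name, has taken for a name from the list of things; names that differ only in an ending like _2 or _b are one class to them, and where a whole thing is asked for, a point or a joint stands for the part that bears it (a point fixed in the world has none). Each returns a list of dicts, best first, with "confidence" (0 to 1); they miss things now and then, are a little off and sometimes report something else, mostly with a low value. They report only what shows in the picture. A call takes as long as a camera call. They do not tell look-alikes from the thing itself.
- cams.boxes_of(label, camera): "position" ([column, row] in pixels, amid what is visible of it).
- cams.outline_of(label, camera): "mask" (400x640 bool, what is visible of it) and "position" ([column, row] in pixels, amid what is visible of it).
The state is a dict: "clock": time; "q": joint angles; "qvel": joint speeds; "joint_torque": joint torques, N m; "ee_pos": TCP position; "ee_rot": TCP orientation; "wrist_force": force on the tool from outside, world axes, zero at the start; "wrist_torque": the same for the moment, N m; "width": opening from 0.0 (shut) to 1.0 (fully open); "gripper_force": force on a finger pad.
Only numpy, scipy, OpenCV 4.12 (cv2) and the standard library are available. Lean on these libraries where they do the work, as an engineer would, in place of code of your own. Each camera call takes 0.05 s, during which the arm holds its last target. There are 200 camera calls.

## Working session

There is one attempt and no reset: what is moved stays moved. The work goes in short steps, Python scripts to look and compute and a shell command to move; the robot and the scene stay as the last step left them, time stands still between calls to the robot, and variables do not carry over. Pictures are saved under pics/ and viewed, at most 14 in all, crops included, and the job is handed in when it is done.

```bash
mkdir -p pics; ls
cat > h.py <<'E'
import numpy as np, cv2
from workcell import robot, cams
from scipy.spatial.transform import Rotation as R
def cap(n):
    o=robot.get_obs(); c=cams.read_camera(n); c['o']=o; c['n']=n; return c
def cloud(c):
    z=c['range_z']; K=c['K']; h,w=z.shape
    u,v=np.meshgrid(np.arange(w),np.arange(h))
    x=(u-K[0,2])/K[0,0]; y=(v-K[1,2])/K[1,1]
    if c['n']=='wrist':
        r=np.hypot(x,y); s=np.where(r>1e-9,np.tan(np.minimum(r,1.5))/np.maximum(r,1e-9),1)
        P=np.stack([x*s*z,y*s*z,z],-1); T=c['tool_from_camera']
        P=P@T[:3,:3].T+T[:3,3]
        P=P@R.from_quat(c['o']['ee_rot']).as_matrix().T+c['o']['ee_pos']
    else:
        Rm=cv2.Rodrigues(np.array(c['rvec'],float))[0]
        P=(np.stack([x*z,y*z,z],-1)-np.array(c['tvec']).ravel())@Rm
    P[z<=0]=np.nan
    return P
def save(c,f): cv2.imwrite('pics/'+f,c['frame'][:,:,::-1])
def find(l,cam):
    try: return cams.outline_of(l,cam)
    except Exception as e: print(l,e); return []
def rect(P,m,zlo,zhi):
    q=P[m]; q=q[(q[:,2]>zlo)&(q[:,2]<zhi)]
    if len(q)<8: return None
    (cx,cy),(a,b),t=cv2.minAreaRect((q[:,:2]*1000).astype(np.float32))
    if a<b: a,b,t=b,a,t+90
    return np.round([cx,cy,a,b,(t+90)%180-90]).tolist(),len(q)
E
cat > s1.py <<'E'
from h import *
print(robot.get_obs(), robot.tcp_to_grasp)
for n in ['top','scene']:
    c=cap(n); save(c,n+'0.png'); P=cloud(c); print(n,c['K'][0,0],c['tvec'])
    for l in ['jack','carriage','carriage_handle','collar','last','hammer','rasp','brush','paddle','cab','cab_drawer0','cab_drawer0_handle','polish','wax','spool','carriage_face','collar_grip','last_heel','tray_floor']:
        for d in find(l,n)[:3]:
            m=d['mask']; q=P[m]; q=q[~np.isnan(q[:,0])]
            if len(q)==0: continue
            zt=np.percentile(q[:,2],97)
            print(l,round(d['confidence'],2),np.round(d['position']),'med',np.round(np.median(q,0),3),'zt',round(zt,3),rect(P,m,zt-.008,zt+.01))
E
python3 s1.py
```

```text
pics
{'clock': 0.0, 'q': array([ 1.24441168e+00,  1.24477729e-01,  1.65164256e+00, -3.72245028e-05,
        1.36748321e+00, -8.25943712e-02]), 'qvel': array([-6.70921047e-04, -1.08631388e-03,  2.21274965e-03,  1.51459650e-03,
       -4.10900587e-04,  3.01908710e-05]), 'joint_torque': array([ 3.13269511e-04, -4.17590046e+01, -3.59935248e+01,  7.74492114e-02,
        4.90485155e-02, -1.83273710e-04]), 'ee_pos': array([0.15684798, 0.63053922, 0.40352296]), 'ee_rot': array([ 1.21589690e-01,  9.92579939e-01, -9.88175379e-04, -1.86323114e-04]), 'wrist_force': array([ 0.84003048, -0.2131945 , -0.28037547]), 'wrist_torque': array([-0.03116487,  0.02768976,  0.00403456]), 'gripper_force': 0.0, 'width': 0.9955487070450261} 0.1713
top 372.840004423474 [0.03720967 0.50007299 1.04214406]
jack 0.78 [288. 156.] med [0.639 0.167 0.03 ] zt 0.105 ([636.0, 200.0, 354.0, 87.0, -87.0], 525)
carriage 0.3 [302. 148.] med [0.643 0.112 0.072] zt 0.101 ([648.0, 113.0, 54.0, 14.0, -81.0], 93)
carriage_handle 0.7 [310. 152.] med [0.64  0.086 0.058] zt 0.106 ([647.0, 82.0, 115.0, 41.0, -83.0], 151)
collar 0.85 [
[... 4335 characters left out ...]
47. 286.] med [0.492 0.445 0.028] zt 0.032 ([488.0, 444.0, 48.0, 38.0, 19.0], 236)
spool 0.78 [378. 246.] med [0.492 0.229 0.053] zt 0.057 ([486.0, 228.0, 39.0, 39.0, -62.0], 161)
carriage_face 0.57 [232. 163.] med [ 0.463 -0.312  0.025] zt 0.088 ([492.0, -309.0, 313.0, 189.0, 83.0], 431)
collar_grip 0.78 [312. 264.] med [0.656 0.118 0.072] zt 0.101 ([650.0, 117.0, 54.0, 14.0, -79.0], 113)
last_heel 0.93 [423. 237.] med [0.412 0.326 0.05 ] zt 0.097 ([397.0, 332.0, 80.0, 38.0, 84.0], 336)
tray_floor 0.58 [230. 166.] med [ 0.463 -0.313  0.025] zt 0.087 ([487.0, -312.0, 312.0, 185.0, 81.0], 442)
tray_floor 0.48 [302. 267.] med [0.66  0.095 0.058] zt 0.105 ([656.0, 85.0, 118.0, 45.0, 90.0], 212)
```

```bash
python3 -c "
import cv2
a=cv2.imread('pics/top0.png');cv2.imwrite('pics/t0.png',cv2.resize(a[70:340,150:540],None,fx=2,fy=2))"
```

```text
(no output)
```

View pics/t0.png

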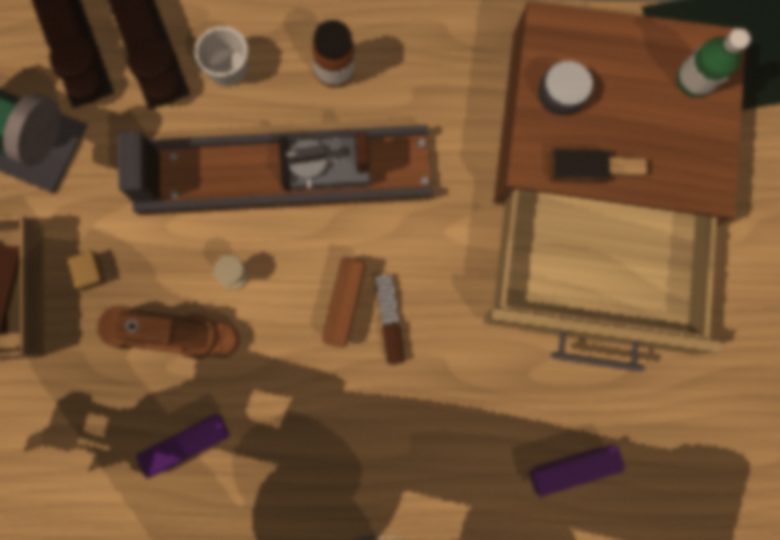

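View pics/scene0.png

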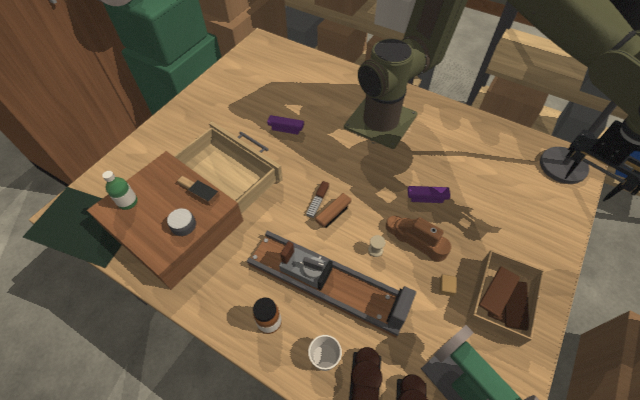

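The top view shows the jack with its post at the left (+y), the last lying upright at crop (170,330) with its heel to the left, the brush at (345,300), the rasp at (390,320) and the paddle on the cabinet at (600,165). There is no hammer, and the two purple blocks are decoys. The scene view shows the same layout.

```bash
cat >> h.py <<'E'
def band(P,x0,x1,y0,y1,z0,z1):
    m=(P[...,0]>x0)&(P[...,0]<x1)&(P[...,1]>y0)&(P[...,1]<y1)&(P[...,2]>z0)&(P[...,2]<z1)
    return m
def fit(P,*b):
    q=P[band(P,*b)]
    if len(q)<8: return None
    (cx,cy),(a,w),t=cv2.minAreaRect((q[:,:2]*1000).astype(np.float32))
    if a<w: a,w,t=w,a,t+90
    return np.round([cx,cy,a,w,t%180],1).tolist(),len(q),np.round(np.median(q[:,2]),3)
def go(x,y,z,yaw=None):
    """grasp point target and yaw (deg) of closing line -> turn then shift units, tool frame after turn"""
    o=robot.get_obs(); Rm=R.from_quat(o['ee_rot']); M=Rm.as_matrix()
    cur=np.degrees(np.arctan2(M[1,1],M[0,1])); 
    d=0 if yaw is None else (yaw-cur+90)%180-90
    y_=np.radians(cur+d); yt=np.array([np.cos(y_),np.sin(y_),0]); zt=np.array([0,0,-1.]); xt=np.cross(yt,zt)
    T=np.stack([xt,yt,zt],1) 
    if yaw is None: T=T if abs(M[2,2]+1)<.1 else M
    rv=(Rm.inv()*R.from_matrix(T)).as_rotvec()
    s=T.T@(np.array([x,y,z+.1713])-o['ee_pos'])
    print('yaw',round(cur,1),'q6',round(o['q'][5],2),'TURN',np.round(rv/.15,2),'SHIFT',np.round(s/.04,2),'| world d',np.round(T@s,3))
def st():
    o=robot.get_obs(); M=R.from_quat(o['ee_rot']).as_matrix(); g=o['ee_pos']+M[:,2]*.1713
    print('t',round(o['clock'],1),'grasp',np.round(g,4),'yaw',round(np.degrees(np.arctan2(M[1,1],M[0,1])),1),'w',round(o['width']*95,1),'gf',round(o['gripper_force'],1),'F',np.round(o['wrist_force'],1))
E
cat > s2.py <<'E'
from h import *
import sys
for n in ['top','scene']:
    P=cloud(cap(n)); print(n)
    print('jack strips',fit(P,.55,.75,-.1,.44,.0315,.038))
    print('post',fit(P,.55,.75,.28,.44,.095,.115))
    print('handle',fit(P,.6,.7,.03,.08,.095,.115))
    print('collar',fit(P,.6,.7,.082,.17,.09,.105))
    print('deck',fit(P,.6,.7,.02,.2,.05,.06))
    print('cabtop',fit(P,.5,1,-.6,-.1,.094,.108))
    print('drawer rim',fit(P,.3,.62,-.6,-.1,.08,.092))
    print('block',fit(P,.3,.5,.2,.45,.08,.105), 'lasttop',fit(P,.3,.5,.18,.45,.025,.105))
    print('handle bar',fit(P,.3,.45,-.6,-.1,.05,.07))
E
python3 s2.py; python3 -c "
from h import *
go(.648,.112,.25,100);st()"
```

```text
top
jack strips ([676.0, 154.6, 448.6, 173.5, 94.1], 1060, np.float64(0.034))
post ([629.8, 357.3, 86.2, 38.8, 3.7], 399, np.float64(0.104))
handle ([654.7, 35.9, 46.9, 8.6, 1.0], 64, np.float64(0.104))
collar ([648.6, 112.3, 55.5, 14.7, 99.3], 103, np.float64(0.099))
deck ([648.9, 86.8, 128.6, 74.7, 94.9], 496, np.float64(0.055))
cabtop ([725.8, -348.4, 322.3, 288.3, 82.6], 8693, np.float64(0.1))
drawer rim ([496.7, -316.9, 317.6, 200.4, 82.6], 780, np.float64(0.087))
block ([395.4, 326.9, 81.2, 37.9, 84.0], 414, np.float64(0.094)) lasttop ([428.4, 325.2, 249.2, 141.2, 89.9], 1542, np.float64(0.051))
handle bar ([400.4, -304.4, 308.7, 98.6, 90.1], 400, np.float64(0.065))
scene
jack strips ([676.9, 158.9, 449.7, 173.7, 94.3], 1299, np.float64(0.034))
post ([631.2, 361.4, 86.9, 39.6, 4.0], 531, np.float64(0.105))
handle ([656.3, 38.4, 45.0, 15.8, 4.2], 112, np.float64(0.104))
collar ([649.6, 116.6, 55.2, 14.4, 100.0], 124, np.float64(0.099))
deck ([648.5, 92.0, 129.0, 76.4, 94.5], 549, np.float64(0.055))
cabtop ([724.6, -343.3, 324.6, 286.5, 82.7], 7879, np.float64(0.099))
drawer rim ([497.9, -312.9, 319.0, 202.7, 82.6], 443, np.float64(0.087))
block ([397.8, 331.0, 82.5, 38.1, 83.3], 409, np.float64(0.095)) lasttop ([429.9, 327.8, 244.1, 139.5, 90.0], 1757, np.float64(0.052))
handle bar ([400.9, -297.0, 306.7, 97.3, 90.1], 424, np.float64(0.063))
yaw 76.0 q6 -0.08 TURN [ 0.   -0.   -2.79] SHIFT [ -9.84 -14.9   -0.41] | world d [ 0.491 -0.519  0.017]
t 2.1 grasp [0.1569 0.6308 0.2334] yaw 76.0 w 94.9 gf 0.0 F [ 0.1  0.1 -0.4]
```

```bash
python3 -m inch '[[[0,0,0,0,0,1,0.5],[0,0,0,0,0,1,0.5],[0,0,0,0,0,1,0.5],[0,0,0,0,0,1,0.5],[0,0,0,0,0,1,0.5]]]' 20 >/dev/null; python3 -m inch '[[[0,0,0,0,0,1,0.5],[0,0,0,0,0,1,0.5],[0,0,0,0,0,0.74,0.5]]]'; python3 -c "
from h import *
go(.649,.114,.22,9.5);st()"
```

```text
clock: 2.9
ee_pos: [0.1569, 0.6308, 0.4047]
ee_rot: [0.648, 0.762, -0.0, 0.0]
wrist_force: [0.6, 0.7, -0.1]
width: 0.751
gripper_force: 0.0
yaw 9.2 q6 1.08 TURN [-0.    0.   -0.03] SHIFT [-14.77  10.     0.34] | world d [ 0.492 -0.517 -0.013]
t 2.9 grasp [0.1569 0.6308 0.2334] yaw 9.2 w 71.4 gf 0.0 F [ 0.6  0.7 -0.1]
```

```bash
A='x'; python3 -m inch '[[[-0.985,0.667,0,0,0,0,0.5],[-0.985,0.667,0,0,0,0,0.5],[-0.985,0.667,0,0,0,0,0.5],[-0.985,0.667,0,0,0,0,0.5],[-0.985,0.667,0,0,0,0,0.5]]]' >/dev/null; python3 -m inch '[[[-0.985,0.667,0,0,0,0,0.5],[-0.985,0.667,0,0,0,0,0.5],[-0.985,0.667,0,0,0,0,0.5],[-0.985,0.667,0,0,0,0,0.5],[-0.985,0.667,0,0,0,0,0.5]]]' >/dev/null;  python3 -m inch '[[[-0.985,0.667,0.1,0,0,0,0.5],[-0.985,0.667,0.1,0,0,0,0.5],[-0.985,0.667,0.1,0,0,0,0.5],[-0.985,0.667,0,0,0,0,0.5],[-0.985,0.667,0,0,0,0,0.5]]]' >/dev/null; python3 -m inch '[[[0,0,0,0,0,0,0.5],[0,0,0,0,0,0,0.5]]]' >/dev/null
cat > s3.py <<'E'
from h import *
st()
c=cap('wrist'); save(c,'w1.png'); P=cloud(c)
print('collar',fit(P,.6,.7,.075,.17,.088,.105),'deck',fit(P,.6,.7,.0,.22,.05,.06),'handle',fit(P,.6,.7,.0,.075,.09,.115))
print('post',fit(P,.55,.75,.28,.44,.095,.115),'strips',fit(P,.56,.72,-.08,.44,.0315,.038))
go(.649,.114,.12,9.5)
E
python3 s3.py
```

```text
t 4.6 grasp [0.6496 0.1132 0.221 ] yaw 9.4 w 71.5 gf 0.0 F [-1.4  0.3 -0.8]
collar ([649.9, 114.5, 54.8, 13.8, 99.6], 914, np.float64(0.099)) deck ([649.6, 90.3, 127.2, 76.2, 94.8], 3422, np.float64(0.055)) handle None
post None strips ([648.9, 132.5, 395.4, 111.4, 94.3], 6171, np.float64(0.034))
yaw 9.5 q6 -0.07 TURN [-0. -0. -0.] SHIFT [-0.   -0.    2.53] | world d [-0.    -0.    -0.101]
```

View pics/w1.png

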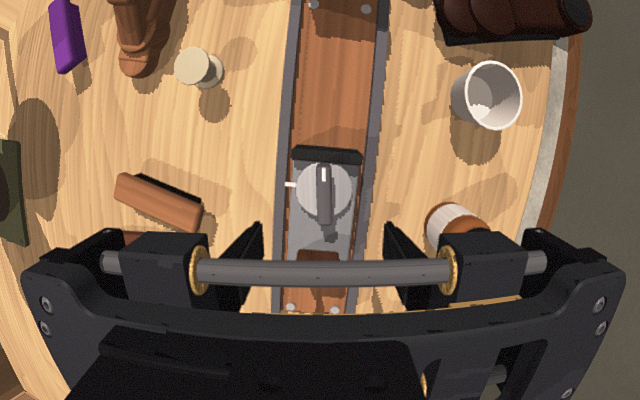

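```bash
python3 -m inch '[[[0.03,0,1,0,0,0,0],[0,0,1,0,0,0,-0.1],[0,0,0.7,0,0,0,-0.2],[0,0,0.5,0,0,0,-0.2],[0,0,0,0,0,0,-0.2]]]' 15 >/dev/null; python3 -m inch '[[[0,0,0,0,0,0,-1],[0,0,0,0,0,0,-1],[0,0,0,0,0,0,-1],[0,0,0,0,0,0,-1],[0,0,0,0,0,0,-1]]]' 15; python3 -c "
from h import *
go(.6499,.1145,.092,94.3);st()"
```

```text
clock: 5.65
ee_pos: [0.6495, 0.1154, 0.266]
ee_rot: [0.646, 0.763, 0.001, 0.001]
wrist_force: [2.1, 1.9, 1.1]
width: 0.145
gripper_force: 15.0
yaw 9.5 q6 -0.07 TURN [ 0.02  0.01 -9.87] SHIFT [-0.01 -0.02  0.07] | world d [ 0.    -0.001 -0.003]
t 5.7 grasp [0.6499 0.1155 0.0947] yaw 9.5 w 13.8 gf 15.0 F [2.1 1.9 1.1]
```

```bash
python3 -m inch '[[[0,0,0,0,0,-0.7,-1],[0,0,0,0,0,-1,-1],[0,0,0,0,0,-1,-1],[0,0,0,0,0,-1,-1],[0,0,0,0,0,-1,-1]]]' >/dev/null; python3 -m inch '[[[0,0,0,0,0,-1,-1],[0,0,0,0,0,-1,-1],[0,0,0,0,0,-1,-1],[0,0,0,0,0,-1,-1],[0,0,0,0,0,-1,-1]]]' ; python3 -m inch '[[[0,0,0,0,0,0,-1],[0,0,0,0,0,0,-1],[0,0,0,0,0,0,-1]]]'; python3 -c "
from h import *
go(.6499,.1145,.092,94.3);st();print(robot.get_obs()['wrist_torque'])"
```

```text
clock: 6.65
ee_pos: [0.6489, 0.1144, 0.2659]
ee_rot: [-0.028, 1.0, -0.001, -0.001]
wrist_force: [-3.9, -3.7, 5.9]
width: 0.145
gripper_force: 15.0
clock: 6.95
ee_pos: [0.6489, 0.1144, 0.2659]
ee_rot: [-0.025, 1.0, -0.001, -0.001]
wrist_force: [-4.4, -3.5, 6.9]
width: 0.147
gripper_force: 15.0
yaw 92.9 q6 -1.53 TURN [-0.01 -0.01 -0.17] SHIFT [-0.02  0.    0.07] | world d [ 0.001  0.    -0.003]
t 7.0 grasp [0.6486 0.1141 0.0946] yaw 92.9 w 13.9 gf 15.0 F [-4.4 -3.5  6.9]
[-0.44187954  0.67662006  0.05341369]
```

```bash
python3 -m inch '[[[0,-0.2,0,0,0,0,-1],[0,-0.4,0,0,0,0,-1],[-0.02,-0.5,0,0,0,0,-1],[-0.02,-0.5,0,0,0,0,-1],[-0.02,-0.4,0,0,0,0,-1]]]' 35 >/dev/null; python3 -m inch '[[[0,-0.15,0,0,0,0,-1],[0,-0.08,0,0,0,0,-1],[0,0,0,0,0,0,-1]]]'; python3 -c "
from h import *
st()"
```

```text
clock: 7.75
ee_pos: [0.6557, 0.0258, 0.2659]
ee_rot: [-0.025, 1.0, 0.0, -0.001]
wrist_force: [-4.9, 1.0, 6.3]
width: 0.144
gripper_force: 35.0
t 7.8 grasp [0.6554 0.0258 0.0946] yaw 92.8 w 13.7 gf 35.0 F [-4.9  1.   6.3]
```

Moved 88.5 mm with no stop yet; nudge on.

```bash
python3 -m inch '[[[0,-0.04,0,0,0,0,-1],[0,-0.04,0,0,0,0,-1],[0,0,0,0,0,0,-1]]]';python3 -m inch '[[[0,-0.04,0,0,0,0,-1],[0,-0.04,0,0,0,0,-1],[0,0,0,0,0,0,-1]]]'
```

```text
clock: 8.05
ee_pos: [0.6558, 0.0241, 0.2659]
ee_rot: [-0.025, 1.0, 0.002, -0.001]
wrist_force: [-3.7, 5.7, 6.6]
width: 0.146
gripper_force: 35.0
clock: 8.35
ee_pos: [0.6558, 0.023, 0.2659]
ee_rot: [-0.025, 1.0, 0.004, -0.001]
wrist_force: [-4.6, 14.6, 6.5]
width: 0.141
gripper_force: 35.0
```

```bash
python3 -m inch '[[[0,0.1,0,0,0,0,-1],[0,0,0,0,0,0,-0.2],[0,0,0,0,0,0,-0.2],[0,0,0,0,0,0,-0.2]]]' 40 >/dev/null; python3 -m inch '[[[0,0,-1,0,0,0,0],[0,0,-1,0,0,1,0],[0,0,-1,0,0,1,0],[0,0,-1,0,0,1,0],[0,0,0,0,0,1,0]]]' >/dev/null;  python3 -m inch '[[[0,0,0,0,0,1,0.3],[0,0,0,0,0,1,0.3],[0,0,0,0,0,1,0.3],[0,0,0,0,0,1,0.3],[0,0,0,0,0,1,0.3]]]' >/dev/null; python3 -m inch '[[[0,0,0,0,0,1,0.3],[0,0,0,0,0,1,0.3],[0,0,0,0,0,0.5,0.3]]]' >/dev/null; python3 -c "
from h import *
st(); go(.397,.31,.25,-6.3); P=cloud(cap('wrist'))
print('collar',fit(P,.6,.7,-.03,.08,.088,.105),'deck',fit(P,.6,.7,-.1,.14,.05,.06))
"
```

```text
t 10.1 grasp [0.656  0.0234 0.253 ] yaw -6.2 w 61.7 gf 0.0 F [ 0.1 -0.2  0.3]
yaw -6.2 q6 0.06 TURN [-0.    0.    0.01] SHIFT [ 6.41 -7.22  0.07] | world d [-0.259  0.287 -0.003]
collar ([656.5, 24.9, 55.8, 15.2, 3.1], 800, np.float64(0.099)) deck ([656.2, 0.2, 130.4, 76.3, 94.5], 2991, np.float64(0.055))
```

```bash
python3 -m inch '[[[0.8,-0.9,0,0,0,0,0.3],[0.8,-0.9,0,0,0,0,0.3],[0.8,-0.9,0,0,0,0,0.3],[0.8,-0.9,0,0,0,0,0.3],[0.8,-0.9,0,0,0,0,0.3]]]' >/dev/null;  python3 -m inch '[[[0.8,-0.9,0,0,0,0,0.3],[0.8,-0.9,0,0,0,0,0.3],[0.8,-0.9,0,0,0,0,0.3],[0,0,0,0,0,0,0.3],[0,0,0,0,0,0,0.3]]]' >/dev/null; python3 -c "
from h import *
st(); c=cap('wrist'); save(c,'w2.png'); P=cloud(c)
print('block',fit(P,.33,.46,.27,.39,.08,.105),'spool',fit(P,.42,.54,.16,.28,.045,.06))
m=band(P,.3,.46,.18,.45,.025,.105); print('last',fit(P,.3,.46,.15,.46,.025,.105), fit(P,.3,.46,.15,.46,.012,.105))
go(.3958,.321,.079,-6.3)
"
```

```text
t 11.1 grasp [0.3958 0.3087 0.2535] yaw -5.8 w 61.4 gf 0.0 F [0.2 0.1 0.1]
block ([396.4, 329.7, 80.5, 37.0, 84.7], 2759, np.float64(0.095)) spool ([494.9, 230.9, 42.6, 21.5, 126.7], 424, np.float64(0.054))
last ([399.8, 336.9, 252.8, 73.1, 77.9], 6706, np.float64(0.051)) ([399.8, 336.9, 252.9, 73.3, 77.8], 6728, np.float64(0.051))
yaw -5.9 q6 0.66 TURN [0.   0.   0.05] SHIFT [ 0.32 -0.05  4.36] | world d [-0.001  0.013 -0.174]
```

View pics/w2.png

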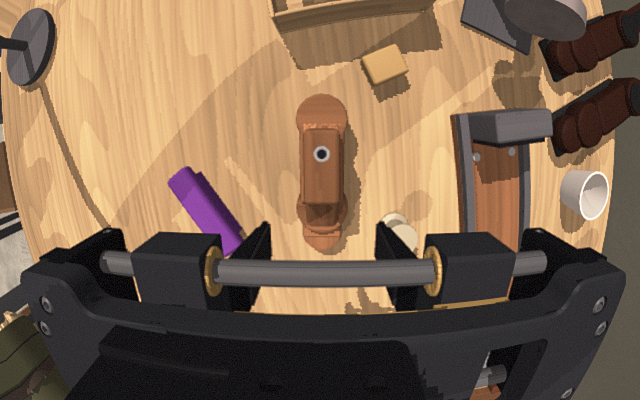

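The wrist view shows the last upright, with its block at (322,165). I need to find which end is the toe, so I'll profile the heights.

```bash
python3 -c "
from h import *
for n in ['wrist','top','scene']:
    P=cloud(cap(n)); q=P[band(P,.33,.46,.12,.47,.012,.105)]
    a=np.radians(84.3); d=np.array([np.cos(a),np.sin(a)]); e=np.array([-d[1],d[0]])
    r=(q[:,:2]-[.3964,.3297]); s=r@d; t=r@e; k=abs(t)<.04; s=s[k];t=t[k];z=q[k,2]
    print(n)
    for i in range(-14,14):
        k=(s>i*.01)&(s<=i*.01+.01)
        if k.sum()>3: print(i*10,k.sum(),'z',np.round(np.percentile(z[k],[50,95])*1000),'t',np.round(np.percentile(t[k],[2,98])*1000))
"
```

```text
wrist
-120 100 z [30. 31.] t [-16.  16.]
-110 235 z [30. 31.] t [-21.  21.]
-100 250 z [32. 33.] t [-26.  25.]
-90 206 z [41. 43.] t [-26.  24.]
-80 240 z [45. 52.] t [-26.  25.]
-70 308 z [52. 60.] t [-30.  29.]
-60 334 z [62. 69.] t [-31.  30.]
-50 264 z [71. 77.] t [-30.  29.]
-40 306 z [94. 96.] t [-25.  25.]
-30 396 z [95. 96.] t [-24.  23.]
-20 399 z [95. 96.] t [-25.  24.]
-10 431 z [95. 96.] t [-25.  24.]
0 437 z [95. 96.] t [-25.  24.]
10 434 z [95. 97.] t [-25.  24.]
20 437 z [95. 96.] t [-25.  24.]
30 473 z [93. 96.] t [-26.  25.]
40 418 z [50. 51.] t [-28.  28.]
50 454 z [50. 51.] t [-28.  27.]
60 391 z [50. 51.] t [-24.  24.]
70 200 z [50. 51.] t [-17.  19.]
top
-120 48 z [28. 33.] t [-16.  18.]
-110 59 z [30. 32.] t [-21.  25.]
-100 67 z [32. 35.] t [-24.  26.]
-90 70 z [40. 46.] t [-22.  24.]
-80 77 z [45. 52.] t [-26.  28.]
-70 93 z [53. 63.] t [-29.  31.]
-60 89 z [63. 73.] t [-29.  31.]
-50 90 z [75. 90.] t [-25.  25.]
-40 72 z [92. 96.] t [-23.  26.]
-30 71 z [93. 97.] t [-24.  26.]
-20 65 z [94. 98.] t [-24.  26.]
-10 62 z [94. 97.] t [-22.  26.]
0 37 z [94. 96.] t [-24.  22.]
10 13 z [95. 96.] t [-23.  -8.]
20 4 z [49. 50.] t [-25. -22.]
scene
-120 15 z [30. 31.] t [-14.  12.]
-110 44 z [30. 32.] t [-22.  20.]
-100 56 z [31. 35.] t [-25.  22.]
-90 52 z [33. 43.] t [-24.  22.]
-80 60 z [42. 49.] t [-26.  21.]
-70 69 z [47. 58.] t [-30.  28.]
-60 74 z [53. 67.] t [-32.  16.]
-50 80 z [58. 77.] t [-30.  17.]
-40 91 z [70. 96.] t [-26.  14.]
-30 102 z [82. 97.] t [-26.  16.]
-20 102 z [78. 97.] t [-26.  14.]
-10 99 z [79. 97.] t [-26.  15.]
0 107 z [77. 97.] t [-25.  16.]
10 105 z [77. 97.] t [-27.  16.]
20 107 z [78. 97.] t [-26.  16.]
30 106 z [78. 98.] t [-25.  14.]
40 101 z [50. 92.] t [-28.  26.]
50 91 z [50. 54.] t [-30.  26.]
60 85 z [49. 52.] t [-28.  26.]
70 68 z [49. 52.] t [-22.  19.]
80 12 z [39. 52.] t [-9.  6.]
```

```bash
python3 -m inch '[[[0.32,-0.05,0.5,0,0,0.04,0.3],[0,0,1,0,0,0,0.3],[0,0,1,0,0,0,0.3],[0,0,1,0,0,0,0.3],[0,0,0.6,0,0,0,0.3]]]' >/dev/null; python3 -m inch '[[[0,0,0.26,0,0,0,0.3],[0,0,0,0,0,0,-1],[0,0,0,0,0,0,-1],[0,0,0,0,0,0,-1],[0,0,0,0,0,0,-1]]]' 45; python3 -c "
from h import *
st(); go(.6385,.244,.16,4.3)
"
```

```text
clock: 12.3
ee_pos: [0.3961, 0.3217, 0.2523]
ee_rot: [0.745, 0.667, 0.001, -0.0]
wrist_force: [-2.6, -0.1, 5.4]
width: 0.396
gripper_force: 44.9
t 12.3 grasp [0.3964 0.322  0.081 ] yaw -6.3 w 37.7 gf 44.9 F [-2.6 -0.1  5.4]
yaw -6.3 q6 0.69 TURN [ 0.01 -0.01 -1.24] SHIFT [-2.39  5.9  -1.98] | world d [ 0.242 -0.078  0.079]
```

```bash
python3 -m inch '[[[0,0,-0.5,0,0,0,-1],[0,0,-0.8,0,0,0,-1],[0,0,-0.7,0,0,-0.4,-1],[0,0,0,0,0,-0.84,-1],[-0.2,0.5,0,0,0,0,-1]]]' >/dev/null; python3 -m inch '[[[-0.4,1,0,0,0,0,-1],[-0.4,1,0,0,0,0,-1],[-0.4,1,0,0,0,0,-1],[-0.4,1,0,0,0,0,-1],[-0.4,0.9,0,0,0,0,-1]]]' >/dev/null;  python3 -m inch '[[[-0.19,0.5,0,0,0,0,-1],[0,0,0,0,0,0,-1],[0,0,0,0,0,0,-1]]]' ; python3 -c "
from h import *
st(); go(.6388,.2445,.102,4.3)
c=cap('wrist'); save(c,'w3.png'); P=cloud(c)
print('block',fit(P,.56,.72,.17,.33,.16,.185),'post',fit(P,.55,.75,.3,.44,.095,.115),'strips',fit(P,.56,.72,-.08,.33,.0315,.038))
"
```

```text
clock: 13.6
ee_pos: [0.6379, 0.2435, 0.3286]
ee_rot: [0.68, 0.733, -0.001, -0.001]
wrist_force: [-0.5, 0.1, -6.3]
width: 0.403
gripper_force: 43.9
t 13.6 grasp [0.6374 0.2433 0.1573] yaw 4.3 w 38.3 gf 43.9 F [-0.5  0.1 -6.3]
yaw 4.3 q6 0.21 TURN [-0.02  0.    0.  ] SHIFT [0.02 0.02 1.38] | world d [ 0.001  0.001 -0.055]
block ([637.2, 244.2, 57.6, 23.3, 4.5], 984, np.float64(0.174)) post ([632.0, 339.2, 86.7, 81.7, 2.7], 8674, np.float64(0.105)) strips ([641.8, 224.2, 220.4, 110.8, 94.5], 3551, np.float64(0.034))
```

View pics/w3.png

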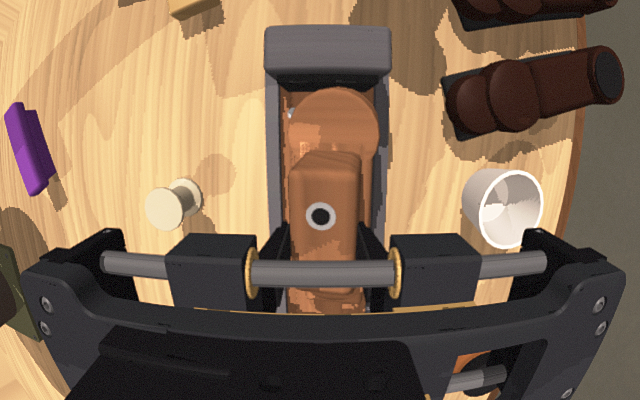

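The wrist view shows the last over the bed, centred between the strips, with its heel just short of the post at (330,75). Lower it.

```bash
python3 -m inch '[[[0.02,0.02,0.5,0,0,0,-1],[0,0,0.5,0,0,0,-1],[0,0,0.25,0,0,0,-1],[0,0,0.1,0,0,0,-1],[0,0,0,0,0,0,-1]]]'; python3 -c "
from h import *
st(); go(.6388,.2445,.101,4.3)"
```

```text
clock: 14.15
ee_pos: [0.6387, 0.2483, 0.2952]
ee_rot: [0.679, 0.734, 0.003, -0.001]
wrist_force: [-33.2, -2.7, 57.0]
width: 0.415
gripper_force: 46.3
t 14.2 grasp [0.6393 0.2493 0.1239] yaw 4.5 w 39.4 gf 46.3 F [-33.2  -2.7  57. ]
yaw 4.5 q6 0.21 TURN [ 0.03 -0.04  0.03] SHIFT [-0.09 -0.01  0.57] | world d [ 0.    -0.004 -0.023]
```

```bash
python3 -m inch '[[[0,0,-0.5,0,0,0,-1],[0,0,-0.5,0,0,0,-1],[0,0,0,0,0,0,-1],[0,0,0,0,0,0,-1]]]'
cat > s4.py <<'E'
from h import *
st()
c=cap('scene'); save(c,'s4.png'); P=cloud(c)
im=c['frame'][180:360,220:460][:,:,::-1]; cv2.imwrite('pics/s4c.png',cv2.resize(im,None,fx=3.2,fy=3.2))
print('carriage deck',fit(P,.6,.7,-.1,.2,.05,.06),'post',fit(P,.55,.75,.28,.44,.095,.115))
for n in ['top','scene','wrist']:
    P=cloud(cap(n))
    q=P[band(P,.55,.75,.1,.34,.036,.17)]
    a=np.radians(94.3); d=np.array([np.cos(a),np.sin(a)]); e=np.array([-d[1],d[0]])
    r=q[:,:2]-[.6458,.1548]; s=r@d;t=r@e;z=q[:,2];print(n)
    for i in range(-4,19):
        k=(s>i*.01)&(s<=i*.01+.01)
        if k.sum()>3: print(i*10,k.sum(),'z',np.round(np.percentile(z[k],[5,50,95])*1000),'t',np.round(np.percentile(t[k],[2,98])*1000))
E
python3 s4.py
```

```text
clock: 14.55
ee_pos: [0.638, 0.2452, 0.3162]
ee_rot: [0.679, 0.734, 0.0, -0.0]
wrist_force: [-0.7, -0.2, -6.2]
width: 0.412
gripper_force: 43.3
t 14.6 grasp [0.638  0.2452 0.1449] yaw 4.4 w 39.2 gf 43.3 F [-0.7 -0.2 -6.2]
carriage deck ([652.3, 68.9, 257.4, 78.2, 93.0], 550, np.float64(0.055)) post ([633.6, 330.0, 102.8, 85.1, 93.9], 783, np.float64(0.104))
top
-40 5 z [36. 37. 38.] t [-48.  49.]
-30 7 z [36. 37. 39.] t [-48.  51.]
-20 49 z [37. 73. 79.] t [-50.  47.]
-10 66 z [37. 75. 80.] t [-30.  52.]
0 72 z [37. 77. 83.] t [-48.  54.]
10 70 z [47. 84. 92.] t [-30.  53.]
20 78 z [59. 90. 99.] t [-31.  20.]
30 87 z [ 55.  97. 108.] t [-32.  49.]
40 88 z [ 60. 106. 116.] t [-33.  32.]
50 36 z [ 37.  93. 119.] t [-32.  51.]
60 11 z [37. 72. 90.] t [18. 52.]
scene
-40 5 z [36. 36. 38.] t [-54.  48.]
-30 4 z [36. 37. 39.] t [-52.  53.]
-20 20 z [37. 74. 77.] t [-49.  26.]
-10 69 z [45. 75. 79.] t [-45.  30.]
0 80 z [37. 76. 81.] t [-48.  27.]
10 80 z [37. 79. 89.] t [-49.  47.]
20 85 z [57. 87. 94.] t [-36.  28.]
30 72 z [ 60.  92. 101.] t [-41.  20.]
40 34 z [ 37.  73. 104.] t [-54.  
[... 636 characters left out ...]
6. 89.] t [-32.  14.]
20 340 z [82. 90. 96.] t [-30.  19.]
30 299 z [ 90. 100. 105.] t [-29.  13.]
40 191 z [104. 108. 113.] t [-22.  12.]
50 9 z [113. 116. 118.] t [-19. -17.]
60 164 z [135. 139. 141.] t [-14.  15.]
70 12 z [ 47.  95. 167.] t [-37.  43.]
80 794 z [129. 138. 142.] t [-28.  22.]
90 1659 z [ 97. 139. 158.] t [-29.  22.]
100 2439 z [ 98. 139. 167.] t [-28.  29.]
110 1486 z [ 97. 139. 141.] t [-29.  20.]
120 1573 z [ 97. 138. 141.] t [-29.  20.]
130 1736 z [ 96. 137. 140.] t [-29.  20.]
140 1729 z [ 89.  95. 133.] t [-31.  22.]
150 1357 z [89. 94. 98.] t [-32.  22.]
160 1178 z [89. 94. 97.] t [-29.  20.]
170 720 z [90. 93. 96.] t [-23.  14.]
180 828 z [44. 80. 96.] t [-16.  33.]
```

View pics/s4c.png

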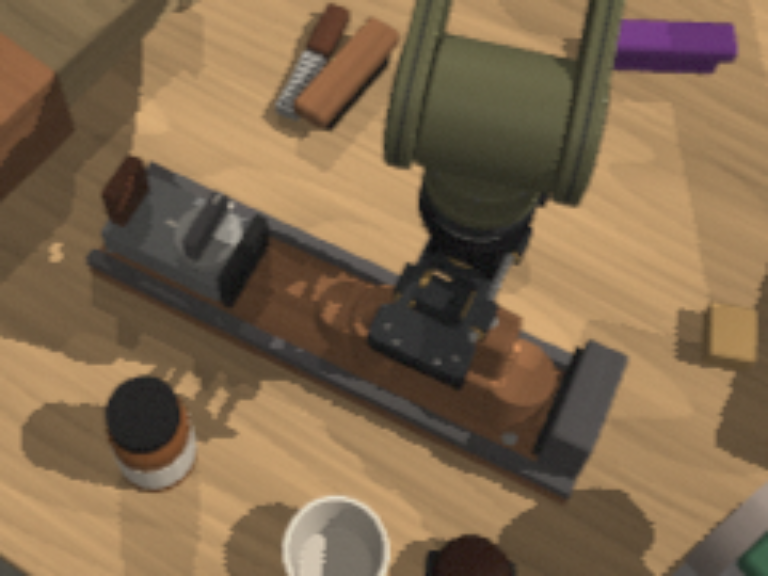

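```bash
python3 -c "
from h import *
P=cloud(cap('wrist')); a=np.radians(94.3); d=np.array([np.cos(a),np.sin(a)]); e=np.array([-d[1],d[0]])
q=P[band(P,.55,.75,.1,.36,.02,.17)]; r=q[:,:2]-[.6467,.1545]; s=r@d;t=r@e;z=q[:,2]
for n,s0,s1,z0,z1 in [('block',.085,.14,.132,.15),('heel',.145,.18,.088,.1),('toe',0,.02,.068,.09),('strip',.1,.18,.03,.04)]:
    k=(s>s0)&(s<s1)&(z>z0)&(z<z1); print(n,k.sum(),np.round(np.percentile(t[k],[1,50,99])*1000),cv2.minAreaRect((q[k][:,:2]*1000).astype(np.float32)))
k=(z>.088)&(z<.1)&(s>.12); print(np.percentile(s[k],99))
"
```

```text
block 7344 [-20.   2.  26.] ((635.68408203125, 266.48516845703125), (54.088111877441406, 54.9846076965332), 4.298456192016602)
heel 3909 [-31.  -5.  22.] ((638.716552734375, 316.8231201171875), (58.73811340332031, 34.907806396484375), 4.316035270690918)
toe 570 [-34.  -6.  16.] ((654.91796875, 165.5087432861328), (50.37514877319336, 19.640871047973633), 5.475523948669434)
strip 2720 [-116.  -43.   55.] ((666.9302368164062, 296.4128112792969), (172.0516357421875, 79.9652099609375), 4.310864448547363)
0.1909528105873584
```

```bash
python3 -c "
from h import *
P=cloud(cap('wrist')); a=np.radians(94.3); d=np.array([np.cos(a),np.sin(a)]); e=np.array([-d[1],d[0]])
q=P[band(P,.55,.75,.1,.36,.02,.17)]; r=q[:,:2]-[.6467,.1545]; s=r@d;t=r@e;z=q[:,2]
for n,s0,s1,z0,z1,t0,t1 in [('block',.085,.14,.13,.15,-.012,.018),('heel',.145,.18,.086,.102,-.02,.012)]:
    k=(s>s0)&(s<s1)&(z>z0)&(z<z1)&(t>t0)&(t<t1); A=np.c_[s[k],t[k],np.ones(k.sum())]; print(n,np.linalg.lstsq(A,z[k],rcond=None)[0],z[k].mean())
k=(s>.145)&(s<.178); 
for zz in range(20,105,10):
    j=k&(z>zz/1000)&(z<zz/1000+.01)&(abs(t)<.05); print(zz,j.sum(),np.round(np.percentile(t[j],[1,99])*1000) if j.sum()>5 else '')
"
```

```text
block [-0.0211784  -0.16143824  0.14177036] 0.13890540978091823
heel [-0.02751092 -0.17256476  0.09761151] 0.09390649966023348
20 478 [-44.  43.]
30 658 [-50.  50.]
40 0 
50 0 
60 0 
70 0 
80 301 [10. 25.]
90 3584 [-32.  19.]
100 0
```

```bash
python3 -m inch '[[[-0.08,-0.28,0,0,0,0,-1],[0,0,0.2,0,0,0,-1],[0,0,0.15,0,0,0,-1],[0,0,0,0,0,0,-1]]]' | grep -A1 -E 'ee_pos|wrist';python3 -m inch '[[[0,0,0.06,0,0,0,-1],[0,0,0,0,0,0,-1]]]'| grep -E 'ee_pos|wrist_f'; python3 -m inch '[[[0,0,0.05,0,0,0,-1],[0,0,0,0,0,0,-1]]]'| grep -E 'ee_pos|wrist_f'
cat > s5.py <<'E'
from h import *
st()
P=cloud(cap('wrist')); a=np.radians(94.3); d=np.array([np.cos(a),np.sin(a)]); e=np.array([-d[1],d[0]])
q=P[band(P,.55,.75,.05,.36,.01,.2)]; r=q[:,:2]-[.6467,.1545]; s=r@d;t=r@e;z=q[:,2]
g=robot.get_obs(); print('tilt',np.round(R.from_quat(g['ee_rot']).as_matrix()[:,2],3))
for n,s0,s1,z0,z1,t0,t1 in [('block',.085,.14,.105,.15,-.012,.018),('heel',.145,.178,.06,.09,-.02,.02)]:
    k=(s>s0)&(s<s1)&(z>z0)&(z<z1)&(t>t0)&(t<t1)
    if k.sum()<20: continue
    A=np.c_[s[k],t[k],np.ones(k.sum())]; print(n,np.round(np.linalg.lstsq(A,z[k],rcond=None)[0],3),np.median(z[k]))
k=(s>.145)&(s<.18)&(abs(t)<.05)&(z>.055)&(z<.1); print('heel t',np.round(np.percentile(t[k],[1,50,99])*1000))
k=(s>-.04)&(s<.03)&(z>.042)&(z<.065)&(abs(t)<.045); print('toe t',np.round(np.percentile(t[k],[1,50,99])*1000) if k.sum()>5 else '', 'min s',np.round(np.percentile(s[k],1),4) if k.sum()>5 else '')
E
python3 s5.py
```

```text
ee_pos: [0.6273, 0.2404, 0.3003]
ee_rot: [0.68, 0.733, -0.001, -0.001]
wrist_force: [-1.1, 0.6, -6.0]
width: 0.406
ee_pos: [0.628, 0.2407, 0.2997]
wrist_force: [0.7, -0.9, -7.0]
ee_pos: [0.628, 0.2407, 0.2978]
wrist_force: [0.1, -0.2, -5.4]
t 15.7 grasp [0.628  0.2407 0.1265] yaw 4.4 w 39.2 gf 43.5 F [ 0.1 -0.2 -5.4]
tilt [-0. -0. -1.]
block [-0.086 -0.105  0.133] 0.12301904360161126
heel [-0.03  -0.157  0.083] 0.0779903421243064
heel t [-21.   6.  33.]
toe t [-23.   6.  29.] min s -0.003
```

```bash
python3 -m inch '[[[0,0,0.06,0,0,0,-1],[0,0,0,0,0,0,-1]]]'| grep -E 'ee_pos|wrist_f'; python3 -m inch '[[[0,0,0.05,0,0,0,-1],[0,0,0,0,0,0,-1]]]'| grep -E 'ee_pos|wrist_f'; python3 -m inch '[[[0,0,0,0,0,0,0.1],[0,0,0,0,0,0,0.3],[0,0,0,0,0,0,0.3],[0,0,0,0,0,0,0.3],[0,0,0,0,0,0,0.3]]]' >/dev/null; python3 s5.py
```

```text
ee_pos: [0.6278, 0.2407, 0.2952]
wrist_force: [-0.2, -0.3, -6.3]
ee_pos: [0.6281, 0.2405, 0.2942]
wrist_force: [-0.6, -1.8, -3.7]
t 16.6 grasp [0.6286 0.241  0.123 ] yaw 4.4 w 61.4 gf 1.1 F [2.5 1.6 1.1]
tilt [ 0.002  0.001 -1.   ]
block [-0.03  -0.047  0.119] 0.11552906911844882
heel [-0.019 -0.022  0.074] 0.07056799067637916
heel t [-28.  -0.  27.]
toe t [-27.  -0.  24.] min s -0.004
```

```bash
python3 -m inch '[[[0,0.25,0,0,0,0,0.5],[0,0,-0.8,0,0,0,0.5],[0,0,-1,0,0,0,0.5],[0,0,-1,0,0,0,0.5],[0,0,0,0,0,0,0.5]]]' | grep -E 'wrist_f'; python3 s5.py; python3 -c "
from h import *
go(.6563,.0245,.24,94.3)
P=cloud(cap('wrist')); a=np.radians(94.3); d=np.array([np.cos(a),np.sin(a)]); e=np.array([-d[1],d[0]])
q=P[band(P,.55,.75,.0,.4,.01,.2)]; r=q[:,:2]-[.6467,.1545]; s=r@d;t=r@e;z=q[:,2]
k=(abs(t)<.02)&(z>.04)&(z<.075)&(s<.2); print('last s',np.percentile(s[k],[0.5,99.5]))
"
```

```text
wrist_force: [0.3, -0.2, 1.3]
t 17.1 grasp [0.6413 0.2424 0.2428] yaw 4.4 w 70.8 gf 0.0 F [ 0.3 -0.2  1.3]
tilt [ 0.007  0.002 -1.   ]
block [-0.026 -0.074  0.118] 0.11487838668445388
heel [-0.021 -0.003  0.073] 0.06996321847724976
heel t [-30.  -1.  27.]
toe t [-28.  -3.  23.] min s -0.0075
yaw 4.4 q6 0.21 TURN [  0.05   0.03 -10.47] SHIFT [-0.03 -5.45 -0.02] | world d [ 0.017 -0.217  0.001]
last s [-0.0904556   0.18535022]
```

```bash
python3 -m inch '[[[0,0,0,0.05,0.03,-1,0],[0,0,0,0,0,-1,0],[0,0,0,0,0,-1,0],[0,0,0,0,0,-1,0],[0,0,0,0,0,-1,0]]]' >/dev/null; python3 -m inch '[[[0,0,0,0,0,-1,0],[0,0,0,0,0,-1,0],[0,0,0,0,0,-1,0],[0,0,0,0,0,-1,0],[0,0,0,0,0,-1,0]]]' >/dev/null; python3 -m inch '[[[0,-1,0,0,0,-0.47,0],[0,-1.0,0,0,0,0,0],[0,-1,0,0,0,0,0],[0,-1,0,0,0,0,0],[0,-1,0,0,0,0,0]]]' >/dev/null; python3 -m inch '[[[0,-0.45,0,0,0,0,0],[0,0,0,0,0,0,0],[0,0,0,0,0,0,0]]]' >/dev/null; python3 -c "
from h import *
st(); go(.6563,.0245,.093,94.3)
P=cloud(cap('wrist'));print('collar',fit(P,.6,.7,-.03,.08,.088,.105),'deck',fit(P,.6,.7,-.1,.09,.05,.06))"
```

```text
t 19.1 grasp [0.6496 0.0251 0.232 ] yaw 94.3 w 47.7 gf 0.0 F [-0.5  0.5  0.7]
yaw 94.3 q6 -1.69 TURN [ 0.03 -0.07  0.  ] SHIFT [-0.12 -0.01  3.48] | world d [ 0.005  0.    -0.139]
collar ([656.7, 25.0, 56.7, 12.7, 4.1], 796, np.float64(0.099)) deck ([655.7, -0.6, 128.4, 76.8, 94.3], 3551, np.float64(0.056))
```

```bash
python3 -m inch '[[[-0.12,0,1,0.03,-0.07,0,0],[0,0,1,0,0,0,-0.1],[0,0,1,0,0,0,-0.1],[0,0,0.45,0,0,0,-0.1],[0,0,0,0,0,0,-0.1]]]' 35 >/dev/null; python3 -m inch '[[[0,0,0,0,0,0,-1],[0,0,0,0,0,0,-1],[0,0,0,0,0,0,-1],[0,0,0,0,0,0,-1]]]' | grep -E 'width|wrist_f'; python3 -m inch '[[[0,0.2,0,0,0,0,-1],[0,0.4,0,0,0,0,-1],[0,0.4,0,0,0,0,-1],[0,0.3,0,0,0,0,-1],[0,0.2,0,0,0,0,-1]]]' |  grep -E 'ee_pos|wrist_f'; python3 -m inch '[[[0,0.1,0,0,0,0,-1],[0,0,0,0,0,0,-1]]]' |  grep -E 'ee_pos|wrist_f'; python3 -c "
from h import *
st()"
```

```text
wrist_force: [-0.1, -0.1, 0.2]
width: 0.174
ee_pos: [0.652, 0.0855, 0.2682]
wrist_force: [-0.3, -2.6, 5.5]
ee_pos: [0.6517, 0.0898, 0.2683]
wrist_force: [0.2, -0.0, 6.0]
t 20.7 grasp [0.6526 0.0899 0.097 ] yaw 94.4 w 13.8 gf 34.9 F [ 0.2 -0.   6. ]
```

```bash
for i in 1; do python3 -m inch '[[[0,0.1,0,0,0,0,-1],[0,0,0,0,0,0,-1]]]' |  grep -E 'ee_pos|wrist_f'; python3 -m inch '[[[0,0.08,0,0,0,0,-1],[0,0,0,0,0,0,-1]]]' |  grep -E 'ee_pos|wrist_f'; python3 -m inch '[[[0,0.04,0,0,0,0,-1],[0,0,0,0,0,0,-1]]]' |  grep -E 'ee_pos|wrist_f'; done
```

```text
ee_pos: [0.6515, 0.0932, 0.2682]
wrist_force: [-0.7, -2.3, 5.8]
ee_pos: [0.6513, 0.0958, 0.2683]
wrist_force: [0.1, -5.1, 5.6]
ee_pos: [0.6512, 0.0971, 0.2683]
wrist_force: [-0.9, -6.3, 5.9]
```

```bash
python3 -m inch '[[[0,0.05,0,0,0,0,-1],[0,0,0,0,0,0,-1]]]' |  grep -E 'ee_pos|wrist_f'; python3 -m inch '[[[0,0.05,0,0,0,0,-1],[0,0,0,0,0,0,-1]]]' |  grep -E 'ee_pos|wrist_f'; python3 -m inch '[[[0,0.04,0,0,0,0,-1],[0,0,0,0,0,0,-1]]]' |  grep -E 'ee_pos|wrist_f'
```

```text
ee_pos: [0.6511, 0.099, 0.2683]
wrist_force: [-1.0, -5.8, 6.4]
ee_pos: [0.6509, 0.1007, 0.2682]
wrist_force: [-0.9, -6.6, 7.1]
ee_pos: [0.6509, 0.1013, 0.2682]
wrist_force: [0.2, -12.3, 5.8]
```

```bash
python3 -m inch '[[[0,0.04,0,0,0,0,-1],[0,0,0,0,0,0,-1]]]' |  grep -E 'ee_pos|wrist_f'; python3 -m inch '[[[0,0,0,0,0,0,-1],[0,0,0,0,0,0,-1]]]' |  grep -E 'ee_pos|ee_rot|wrist_f'
```

```text
ee_pos: [0.6509, 0.1019, 0.2682]
wrist_force: [-0.0, -16.7, 5.6]
ee_pos: [0.6509, 0.1019, 0.2683]
ee_rot: [-0.038, 0.999, -0.004, 0.002]
wrist_force: [-0.5, -16.7, 5.4]
```

```bash
python3 -m inch '[[[0,0,0,0,0,0.7,-1],[0,0,0,0,0,1,-1],[0,0,0,0,0,1,-1],[0,0,0,0,0,1,-1],[0,0,0,0,0,1,-1]]]' >/dev/null; python3 -m inch '[[[0,0,0,0,0,1,-1],[0,0,0,0,0,1,-1],[0,0,0,0,0,1,-1],[0,0,0,0,0,1,-1],[0,0,0,0,0,1,-1]]]' | grep wrist_; python3 -m inch '[[[0,0,0,0,0,0.7,-1],[0,0,0,0,0,0,-1],[0,0,0,0,0,0,-1]]]'  |  grep -E 'ee_pos|ee_rot|wrist_'; python3 -c "
from h import *
st(); print(robot.get_obs()['wrist_torque'])"
```

```text
wrist_force: [-1.0, -17.1, 7.7]
ee_pos: [0.6507, 0.1015, 0.2682]
ee_rot: [0.676, 0.737, -0.002, 0.005]
wrist_force: [-0.2, -17.1, 7.3]
t 23.6 grasp [0.6514 0.0999 0.0969] yaw 5.0 w 13.5 gf 35.0 F [ -0.2 -17.1   7.3]
[-3.1206858   0.40698294 -0.01759962]
```

```bash
python3 -m inch '[[[0,0,0,0,0,0.2,-1],[0,0,0,0,0,0,-1],[0,0,0,0,0,0,-0.3],[0,0,0,0,0,0,-0.3],[0,0,0,0,0,0,-0.3]]]' >/dev/null; python3 -m inch '[[[0,0,-0.5,0,0,0,-0.3],[0,0,-1,0,0,0,0.3],[0,0,-1,0,0,0,0.5],[0,0,-1,0,0,0,0.5],[0,0,0,0,0,0,0.5]]]' >/dev/null; python3 -c "
from h import *
st(); c=cap('wrist'); save(c,'w5.png'); P=cloud(c)
print('collar',fit(P,.6,.7,.06,.16,.088,.105),'deck',fit(P,.6,.7,-.1,.17,.05,.058))
c=cap('top'); P=cloud(c); save(c,'t5.png')
print('top collar',fit(P,.6,.7,.06,.16,.09,.105))
c=cap('scene');P=cloud(c); save(c,'s5.png')
print('scene collar',fit(P,.6,.7,.06,.16,.09,.105),'block',fit(P,.55,.7,.2,.35,.108,.125),'brush',fit(P,.35,.53,-.03,.15,.03,.048),'rasp',fit(P,.3,.53,-.12,.1,.007,.03),'paddle',fit(P,.5,.75,-.4,-.18,.112,.13))
"
```

```text
t 24.6 grasp [0.6535 0.1055 0.2435] yaw 3.3 w 59.5 gf 0.0 F [ 1.2 -0.8  1.1]
collar ([651.2, 99.9, 55.2, 13.9, 93.3], 804, np.float64(0.099)) deck ([648.8, 90.3, 161.4, 74.6, 94.6], 3560, np.float64(0.055))
top collar None
scene collar ([650.8, 103.6, 55.2, 14.8, 92.7], 110, np.float64(0.099)) block ([636.3, 287.9, 134.3, 42.1, 100.9], 467, np.float64(0.114)) brush ([419.7, 48.5, 107.9, 14.7, 178.7], 36, np.float64(0.04)) rasp ([423.3, 50.5, 103.9, 4.3, 174.1], 28, np.float64(0.014)) paddle ([651.7, -258.3, 190.0, 102.1, 52.3], 547, np.float64(0.12))
```

View pics/s5.png

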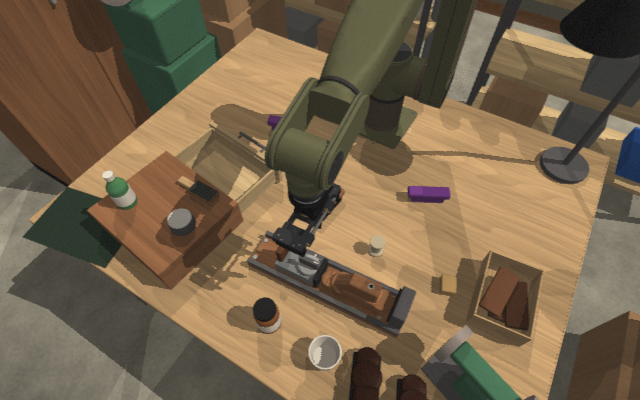

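The scene view shows the last held between pad and post, with the collar bar in line with the slide. Brush and rasp are next.

```bash
python3 -m inch '[[[0,0,0,0,0,-1,0.3],[0,0,0,0,0,-1,0.3],[0,0,0,0,0,-1,0.3],[0,0,0,0,0,-1,0.3],[0,0,0,0,0,-1,0.3]]]' >/dev/null; python3 -m inch '[[[0,0,0,0,0,-1,0.3],[0,0,0,0,0,-1,0.3],[0,0,0,0,0,-1,0.3],[0,0,0,0,0,-0.7,0.3]]]' >/dev/null; python3 -c "
from h import *
st(); go(.42,.02,.26,78)"
```

```text
t 25.6 grasp [0.649  0.1044 0.232 ] yaw 78.3 w 62.2 gf 0.0 F [-0.8 -0.4  0.9]
yaw 78.3 q6 -1.29 TURN [-0.01 -0.02  0.04] SHIFT [ 5.17 -3.26 -0.7 ] | world d [-0.229 -0.085  0.028]
```

```bash
python3 -m inch '[[[0.86,-0.54,-0.1,0,0,0,0.3],[0.86,-0.54,-0.1,0,0,0,0.3],[0.86,-0.54,-0.1,0,0,0,0.3],[0.86,-0.54,-0.1,0,0,0,0.3],[0.86,-0.54,-0.1,0,0,0,0.3]]]' >/dev/null; python3 -m inch '[[[0.86,-0.54,-0.1,0,0,0,0.3],[0,0,0,0,0,0,0.3],[0,0,0,0,0,0,0.3]]]' >/dev/null; python3 -c "
from h import *
st(); c=cap('wrist'); save(c,'w6.png'); P=cloud(c)
for l in ['brush','rasp','hammer']:
    for d in find(l,'wrist')[:3]:
        m=d['mask']; print(l,round(d['confidence'],2),np.round(d['position']),np.round(np.nanmedian(P[m],0),3),'zt',np.nanpercentile(P[m][:,2],95),rect(P,m,.008,.05))
"
```

```text
t 26.4 grasp [0.4206 0.0205 0.2572] yaw 78.0 w 61.9 gf 0.0 F [-0.6  0.1  0.1]
brush 0.74 [332. 180.] [0.425 0.029 0.042] zt 0.04318707730144332 ([430.0, 29.0, 130.0, 37.0, -5.0], 2995)
brush 0.64 [99. 88.] [ 0.218 -0.263  0.041] zt 0.04304347820175684 ([214.0, -274.0, 130.0, 39.0, -73.0], 2074)
brush 0.57 [473.  16.] [0.249 0.255 0.041] zt 0.043092310657606644 ([238.0, 276.0, 126.0, 39.0, -61.0], 1628)
rasp 0.73 [297. 178.] [ 0.416 -0.012  0.016] zt 0.022870699795510527 ([423.0, -12.0, 133.0, 28.0, 9.0], 1879)
```

View pics/w6.png

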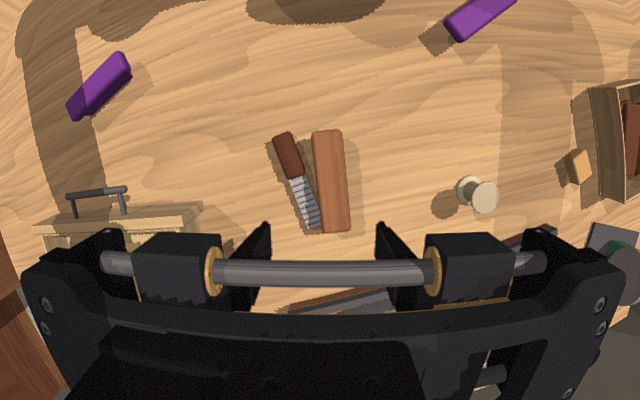

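The wrist view shows the brush at (332,180) knocked up against the rasp (297,178). I'll grip the brush by its back, with the tips above the rasp.

```bash
python3 -m inch '[[[0,0,0,0,0,-0.81,0.2],[0,0,0,0,0,0,0.2]]]' >/dev/null; python3 -c "
from h import *
st(); go(.430,.029,.0445,85)"
```

```text
t 26.9 grasp [0.4219 0.0206 0.2582] yaw 85.0 w 57.4 gf 0.0 F [0.7 0.1 0.5]
yaw 85.0 q6 -1.56 TURN [-0.    0.01 -0.  ] SHIFT [-0.19  0.23  5.34] | world d [ 0.008  0.008 -0.214]
```

```bash
python3 -m inch '[[[-0.19,0.23,0.9,0,0,0,0.2],[0,0,1,0,0,0,0.2],[0,0,1,0,0,0,0.2],[0,0,1,0,0,0,0.2],[0,0,0.9,0,0,0,0.2]]]' >/dev/null; python3 -m inch '[[[0,0,0.5,0,0,0,0.2],[0,0,0.04,0,0,0,0.2],[0,0,0,0,0,0,-1],[0,0,0,0,0,0,-1],[0,0,0,0,0,0,-1]]]' 40 >/dev/null; python3 -m inch '[[[0,0,0,0,0,0,-1],[0,0,0,0,0,0,-1]]]' | grep -E 'width|wrist_f|ee_pos'; python3 -m inch '[[[0,0,-0.5,0,0,0,-1],[0,0,-1,0,0,0,-1],[0,0,-1,0,0,0,-1],[0,0,-1,0,0,0,-1],[0,0,-0.5,0,0,0,-1]]]' >/dev/null; python3 -c "
from h import *
st(); c=cap('wrist'); save(c,'w7.png'); P=cloud(c)
print('held',fit(P,.35,.52,-.03,.09,.15,.24), 'rasp',fit(P,.34,.5,-.05,.1,.008,.03))
for n in ['top','scene','wrist']:
    P=cloud(cap(n)); print(n,'rim',fit(P,.3,.58,-.6,-.1,.082,.092),'cab',fit(P,.5,1,-.6,-.1,.094,.108),'floor',fit(P,.3,.6,-.6,-.1,.018,.027))
"
```

```text
ee_pos: [0.4307, 0.0288, 0.2181]
wrist_force: [0.3, -0.0, 6.1]
width: 0.4
t 28.6 grasp [0.431  0.0287 0.2091] yaw 84.9 w 37.8 gf 39.9 F [ 0.6  0.3 -2.3]
held ([420.4, 29.6, 113.4, 57.5, 174.2], 12596, np.float64(0.204)) rasp ([416.5, -14.3, 120.0, 26.6, 7.6], 1436, np.float64(0.021))
top rim ([490.8, -316.6, 311.5, 190.0, 83.0], 672, np.float64(0.087)) cab ([725.7, -348.7, 322.7, 288.6, 82.8], 8683, np.float64(0.1)) floor ([502.2, -311.0, 297.7, 210.0, 82.7], 5091, np.float64(0.022))
scene rim ([405.9, -300.8, 314.9, 18.6, 82.6], 374, np.float64(0.087)) cab ([725.0, -344.0, 325.7, 285.9, 82.6], 7877, np.float64(0.099)) floor ([478.2, -307.9, 297.1, 175.2, 78.8], 2472, np.float64(0.022))
wrist rim ([426.8, -346.1, 368.6, 163.4, 112.9], 1980, np.float64(0.087)) cab ([676.5, -480.6, 220.9, 42.6, 172.9], 871, np.float64(0.1)) floor ([485.5, -313.2, 311.1, 175.2, 82.9], 3928, np.float64(0.022))
```

```bash
python3 -m inch '[[[0,0,0,0,0,0.27,-1],[0,0,0,0,0,0,-1]]]' >/dev/null; python3 -c "
from h import *
st(); go(.508,-.2406,.12,82.6)"
```

```text
t 28.9 grasp [0.4284 0.0289 0.2023] yaw 82.6 w 37.8 gf 39.9 F [-0.2  0.2 -2. ]
yaw 82.6 q6 -1.5 TURN [-0.   -0.01  0.  ] SHIFT [-2.83 -6.43  2.06] | world d [ 0.079 -0.27  -0.082]
```

```bash
python3 -m inch '[[[-0.4,-0.9,0,0,0,0,-1],[-0.4,-0.9,0,0,0,0,-1],[-0.4,-0.9,0,0,0,0,-1],[-0.4,-0.9,0,0,0,0,-1],[-0.4,-0.9,0,0,0,0,-1]]]' >/dev/null; python3 -m inch '[[[-0.43,-0.93,0.3,0,0,0,-1],[-0.4,-1,0.76,0,0,0,-1],[0,0,1,0,0,0,-1],[0,0,0,0,0,0,-1]]]' >/dev/null; python3 -c "
from h import *
st(); c=cap('wrist'); P=cloud(c); go(.508,-.2406,.069,82.6)
a=np.radians(-7.4); d=np.array([np.cos(a),np.sin(a)]); e=np.array([-d[1],d[0]])
q=P[band(P,.35,.75,-.55,-.1,.015,.11)]; r=q[:,:2]-[.4983,-.315]; s=r@d;t=r@e;z=q[:,2]
k=(z>.018)&(z<.027)&(abs(t)<.15)&(s<.12)&(s>-.095); print('floor s,t',np.percentile(s[k],[.5,99.5]),np.percentile(t[k],[.5,99.5]))
k=(z>.08)&(z<.092)&(abs(t)<.1)&(s<0); print('panel s',np.percentile(s[k],[1,99]) if k.sum() else '')
k=(z>.08)&(z<.092)&(s>-.06)&(s<.05)&(t>.1); print('wall t',np.percentile(t[k],[1,99]) if k.sum() else '')
k=(z>.095)&(abs(t)<.1)&(s>.05); print('cabfront s',np.percentile(s[k],[1]) if k.sum() else '')
"
```

```text
t 29.9 grasp [ 0.5038 -0.2367  0.1161] yaw 82.6 w 37.3 gf 39.9 F [-0.5  1.4 -2.6]
yaw 82.6 q6 -1.98 TURN [ 0.03 -0.05  0.  ] SHIFT [-0.04 -0.06  1.26] | world d [ 0.001 -0.003 -0.05 ]
floor s,t [-0.0786278   0.09814695] [-0.14175669  0.13617933]
panel s [-0.09981577 -0.08473225]
wall t 
cabfront s
```

```bash
python3 -m inch '[[[-0.04,-0.06,0.6,0,0,0,-1],[0,0,0.45,0,0,0,-1],[0,0,0.16,0,0,0,-1],[0,0,0,0,0,0,-1]]]' | grep -E 'ee_pos|wrist_f'; python3 -m inch '[[[0,0,0,0,0,0,0.1],[0,0,0,0,0,0,0.1],[0,0,0,0,0,0,0.1],[0,0,-0.6,0,0,0,0.1],[0,0,-1,0,0,0,0.1]]]' >/dev/null; python3 -m inch '[[[0,0,-1,0,0,-1,0],[0,0,-1,0,0,-1,0],[0,0,0,0,0,0,0]]]' >/dev/null; python3 -c "
from h import *
st(); go(.41,-.0135,.15,98.5)"
```

```text
ee_pos: [0.5098, -0.2405, 0.2478]
wrist_force: [-0.7, 0.1, -1.6]
t 31.1 grasp [ 0.5133 -0.2432  0.2291] yaw 99.9 w 47.7 gf 0.0 F [ 0.6 -0.6  0.7]
yaw 99.9 q6 -2.28 TURN [-0.07  0.09  0.17] SHIFT [1.65 6.02 1.98] | world d [-0.101  0.228 -0.079]
```

```bash
python3 -m inch '[[[0.27,1,0,-0.07,0.09,0.17,0],[0.27,1,0,0,0,0,0],[0.27,1,0,0,0,0,0],[0.27,1,0,0,0,0,0],[0.27,1,0,0,0,0,0]]]' >/dev/null; python3 -m inch '[[[0.27,1,0,0,0,0,0],[0,0,0,0,0,0,0],[0,0,0,0,0,0,0]]]' >/dev/null; python3 -c "
from h import *
st(); P=cloud(cap('wrist'))
print('rasp',fit(P,.34,.5,-.08,.05,.008,.03),'handle',fit(P,.34,.5,-.08,.05,.018,.03))
q=P[band(P,.4,.6,-.35,-.15,.05,.075)]; print('brush?',len(q))
a=np.radians(8.5); go(.4215-.015*np.cos(a),-.0125-.015*np.sin(a),.0215,98.5)"
```

```text
t 31.9 grasp [ 0.4073 -0.0118  0.223 ] yaw 98.4 w 47.4 gf 0.0 F [-0.3  0.1 -0.4]
rasp ([422.3, -12.4, 131.1, 26.5, 8.9], 2156, np.float64(0.018)) handle ([387.1, -16.9, 58.7, 24.6, 8.2], 1052, np.float64(0.022))
brush? 2626
yaw 98.4 q6 -1.88 TURN [ 0.06 -0.07 -0.02] SHIFT [ 0.08 -0.02  5.04] | world d [-0.003 -0.001 -0.201]
```

```bash
python3 -m inch '[[[0.02,-0.02,1,0.06,-0.07,0,0],[0,0,1,0,0,0,0],[0,0,1,0,0,0,0],[0,0,1,0,0,0,0],[0,0,0.7,0,0,0,0]]]' >/dev/null; python3 -m inch '[[[0,0,0.2,0,0,0,0],[0,0,0,0,0,0,0]]]' | grep -E 'ee_pos|wrist_f'; python3 -c "
from h import *
st(); go(.407,-.0145,.0215,98.6)"
```

```text
ee_pos: [0.4081, -0.0149, 0.197]
wrist_force: [-0.0, -0.7, -0.2]
t 32.6 grasp [ 0.4075 -0.0147  0.0257] yaw 98.3 w 47.5 gf 0.0 F [-0.  -0.7 -0.2]
yaw 98.3 q6 -1.88 TURN [ 0.01 -0.02 -0.04] SHIFT [0.03 0.01 0.1 ] | world d [-0.001  0.    -0.004]
```

```bash
python3 -m inch '[[[0,0,0.1,0,0,0,0],[0,0,0,0,0,0,-1],[0,0,0,0,0,0,-1],[0,0,0,0,0,0,-1],[0,0,0,0,0,0,-1]]]' 40 | grep -E 'ee_pos|wrist_f|width'; python3 -m inch '[[[0,0,-0.5,0,0,0,-1],[0,0,-1,0,0,0,-1],[0,0,-1,0,0,0,-1],[0,0,-1,0,0,1,-1],[0,0,0,0,0,0.83,-1]]]' >/dev/null; python3 -m inch '[[[0,0,0,0,0,0,-1]]]' >/dev/null; python3 -c "
from h import *
st(); a=np.radians(-7.4); go(.4983-.015*np.cos(a),-.315-.015*np.sin(a),.1,82.6)"
```

```text
ee_pos: [0.4087, -0.0141, 0.1949]
wrist_force: [-1.6, -0.0, 2.9]
width: 0.27
t 33.8 grasp [ 0.4088 -0.014   0.1641] yaw 82.7 w 25.5 gf 40.0 F [-0.2 -0.1 -2.6]
yaw 82.7 q6 -1.61 TURN [0.   0.01 0.01] SHIFT [-2.82 -7.17  1.6 ] | world d [ 0.075 -0.299 -0.064]
```

```bash
python3 -m inch '[[[-0.35,-0.9,0,0,0,0,-1],[-0.35,-0.9,0,0,0,0,-1],[-0.35,-0.9,0,0,0,0,-1],[-0.35,-0.9,0,0,0,0,-1],[-0.35,-0.9,0,0,0,0,-1]]]' >/dev/null; python3 -m inch '[[[-0.35,-0.9,0,0,0,0,-1],[-0.35,-0.9,0,0,0,0,-1],[-0.35,-0.87,0.6,0,0,0,-1],[0,0,0.9,0,0,0,-1],[0,0,0,0,0,0,-1]]]' >/dev/null; python3 -c "
from h import *
st();  a=np.radians(-7.4); go(.4983-.015*np.cos(a),-.315-.015*np.sin(a),.045,82.6)"
```

```text
t 34.8 grasp [ 0.478  -0.3102  0.0948] yaw 82.7 w 25.6 gf 40.0 F [-1.6  1.1 -2.7]
yaw 82.7 q6 -2.11 TURN [ 0.06 -0.09  0.01] SHIFT [-0.09 -0.02  1.24] | world d [ 0.003 -0.001 -0.05 ]
```

```bash
python3 -m inch '[[[-0.09,0,0.6,0.06,-0.09,0,-1],[0,0,0.5,0,0,0,-1],[0,0,0.12,0,0,0,-1],[0,0,0,0,0,0,-1]]]' | grep -E 'ee_pos|wrist_f'; python3 -m inch '[[[0,0,0.1,0,0,0,-1],[0,0,0,0,0,0,-0.2],[0,0,0,0,0,0,-0.2],[0,0,0,0,0,0,-0.2],[0,0,-0.6,0,0,0,-0.2]]]' >/dev/null; python3 -m inch '[[[0,0,-1,0,0,0,0],[0,0,-1,0,0,0,0.2],[0,0,-1,0,0,0,0.2],[0,0,-1,0,0,0,0.2],[0,0,0,0,0,0,0.2]]]' >/dev/null; python3 -c "
from h import *
st(); P=cloud(cap('wrist')); save(cap('wrist'),'w8.png')
print('paddle',fit(P,.5,.75,-.4,-.18,.112,.13))
a=np.radians(-7.4); d=np.array([np.cos(a),np.sin(a)]); e=np.array([-d[1],d[0]])
q=P[band(P,.35,.62,-.5,-.15,.028,.078)]; r=q[:,:2]-[.4983,-.315]; s=r@d;t=r@e;z=q[:,2]
for t0,t1 in [(-.03,.03),(.045,.11)]:
    k=(t>t0)&(t<t1)&(abs(s)<.08); print(k.sum(), np.percentile(s[k],[1,99]),np.percentile(t[k],[1,99]),np.median(z[k]))
go(.631,-.29,.28,0)
"
```

```text
ee_pos: [0.4861, -0.3127, 0.2244]
wrist_force: [-0.6, 0.2, -1.1]
t 36.1 grasp [ 0.4892 -0.3157  0.2426] yaw 82.6 w 57.2 gf 0.0 F [ 0.5 -0.4  0.7]
paddle ([616.6, -310.9, 98.2, 18.7, 86.0], 839, np.float64(0.12))
2322 [-0.0795856   0.06925008] [-0.01427072  0.01114143] 0.039154553515537316
3553 [-0.06452992  0.05732689] [0.05598973 0.0929984 ] 0.06370707786910501
yaw 82.6 q6 -2.11 TURN [0.02 0.14 9.62] SHIFT [ 0.55  3.66 -1.1 ] | world d [0.147 0.022 0.044]
```

View pics/w8.png

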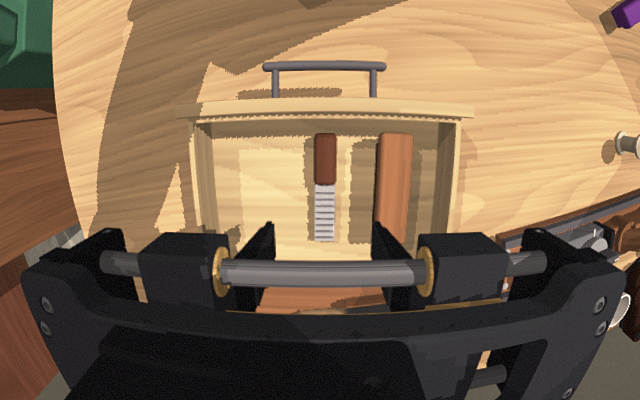

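The wrist view shows the rasp (325,190) and brush (393,190) flat in the tray. Paddle next.

```bash
python3 -m inch '[[[0,0,-0.5,0.02,0.14,1,0.5],[0,0,-0.6,0,0,1,0.5],[0,0,0,0,0,1,0.5],[0,0,0,0,0,1,0.5],[0,0,0,0,0,1,0.5]]]' >/dev/null; python3 -m inch '[[[0,0,0,0,0,1,0.5],[0,0,0,0,0,1,0.5],[0,0,0,0,0,1,0.5],[0,0,0,0,0,1,0.5],[0,0,0,0,0,0.62,0.5]]]' >/dev/null; python3 -m inch '[[[0.2,0.9,0,0,0,0,0.5],[0.2,0.9,0,0,0,0,0.5],[0.2,0.9,0,0,0,0,0.5],[0,0.8,0,0,0,0,0.5],[0,0,0,0,0,0,0.5]]]' >/dev/null; python3 -c "
from h import *
st(); P=cloud(cap('wrist'))
print('paddle',fit(P,.5,.75,-.4,-.18,.112,.13),'slab',fit(P,.5,.75,-.28,-.18,.112,.13))
go(.631,-.285,.1215,0)
"
```

```text
t 37.8 grasp [ 0.6245 -0.2876  0.2723] yaw 0.2 w 71.3 gf 0.0 F [-1.  -0.4  0.6]
paddle ([683.5, -288.8, 147.4, 131.6, 6.7], 4835, np.float64(0.121)) slab ([680.6, -248.0, 137.9, 63.6, 0.1], 2612, np.float64(0.121))
yaw 0.1 q6 -0.51 TURN [-0.09  0.04  0.01] SHIFT [0.05 0.14 3.78] | world d [ 0.006  0.002 -0.151]
```

```bash
python3 -c "
from h import *
st(); P=cloud(cap('wrist'))
print('paddle',fit(P,.55,.69,-.4,-.18,.112,.13),'slab',fit(P,.55,.69,-.29,-.18,.112,.13))
go(.631,-.282,.1215,0)
"
```

```text
t 37.8 grasp [ 0.623  -0.2879  0.2727] yaw 0.1 w 71.3 gf 0.0 F [-0.2 -0.5 -0. ]
paddle ([632.4, -295.9, 130.5, 43.7, 89.2], 4394, np.float64(0.121)) slab ([632.9, -260.2, 59.4, 43.7, 89.7], 2604, np.float64(0.121))
yaw 0.1 q6 -0.51 TURN [-0.09  0.05  0.01] SHIFT [0.13 0.16 3.8 ] | world d [ 0.007  0.005 -0.152]
```

```bash
python3 -m inch '[[[0.13,0.2,0.8,-0.09,0.05,0,0.5],[0,0,1,0,0,0,0.5],[0,0,1,0,0,0,0.5],[0,0,0.8,0,0,0,0.5],[0,0,0,0,0,0,0.5]]]' | grep wrist_f; python3 -c "
from h import *
st(); go(.6325,-.282,.1215,0)"
```

```text
wrist_force: [-1.1, -0.5, -0.9]
t 38.4 grasp [ 0.6281 -0.281   0.1248] yaw -0.0 w 71.5 gf 0.0 F [-1.1 -0.5 -0.9]
yaw -0.0 q6 -0.5 TURN [-0.05 -0.03 -0.  ] SHIFT [-0.    0.08  0.08] | world d [ 0.003 -0.    -0.003]
```

```bash
python3 -m inch '[[[0,0.08,0.08,0,0,0,0.5],[0,0,0,0,0,0,-1],[0,0,0,0,0,0,-1],[0,0,0,0,0,0,-1],[0,0,0,0,0,0,-1]]]' 40 | grep -E 'width|wrist_f'; python3 -m inch '[[[0,0,-0.5,0,0,0,-1],[0,0,-1,0,0,0,-1],[0,0,-1,0,0,0,-1],[0,0,-0.5,0,0,-0.5,-1],[0,0,0,0,0,-1,-1]]]' | grep width; python3 -m inch '[[[0,0,0,0,0,-1,-1],[0,0,0,0,0,-1,-1],[0,0,0,0,0,-1,-1],[0,0,0,0,0,-1,-1],[0,0,0,0,0,-1,-1]]]' >/dev/null; python3 -m inch '[[[0,0,0,0,0,-1,-1],[0,0,0,0,0,-1,-1],[0,0,0,0,0,-1,-1],[0,0,0,0,0,-0.1,-1],[0,0,0,0,0,0,-1]]]' | grep width;python3 -c "
from h import *
st(); go(.4708,-.3871,.11,82.6)"
```

```text
wrist_force: [-2.0, 0.1, 1.0]
width: 0.47
width: 0.459
width: 0.458
t 40.4 grasp [ 0.6358 -0.2824  0.2485] yaw 82.4 w 43.5 gf 40.0 F [-0.2  0.1 -2.4]
yaw 82.4 q6 -1.93 TURN [-0.    0.03 -0.02] SHIFT [ 3.74 -3.13  3.46] | world d [-0.164 -0.105 -0.139]
```

```bash
python3 -m inch '[[[0.75,-0.63,0,0,0,0,-1],[0.75,-0.63,0,0,0,0,-1],[0.75,-0.63,0,0,0,0,-1],[0.75,-0.63,0,0,0,0,-1],[0.75,-0.63,0,0,0,0,-1]]]' >/dev/null; python3 -m inch '[[[0,0,1,0,0,0,-1],[0,0,1,0,0,0,-1],[0,0,0.9,0,0,0,-1],[0,0,0.5,0,0,0,-1],[0,0,0,0,0,0,-1]]]' | grep -E 'width|wrist_f'; python3 -c "
from h import *
st(); go(.4708,-.3871,.0445,82.6);c=cap('wrist'); save(c,'w9.png')"
```

```text
wrist_force: [-0.4, -0.9, -2.0]
width: 0.459
t 41.4 grasp [ 0.4691 -0.3861  0.1078] yaw 82.4 w 43.7 gf 40.0 F [-0.4 -0.9 -2. ]
yaw 82.4 q6 -2.22 TURN [ 0.03 -0.01 -0.02] SHIFT [-0.04 -0.    1.58] | world d [ 0.001 -0.    -0.063]
```

View pics/w9.png

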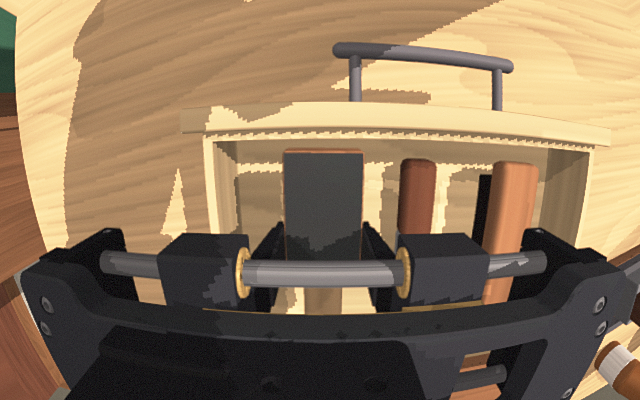

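The paddle at (322,200) hangs over its free slot beside the rasp, clear of the front panel.

```bash
python3 -m inch '[[[-0.04,0,0.7,0,0,0,-1],[0,0,0.6,0,0,0,-1],[0,0,0.2,0,0,0,-1],[0,0,0,0,0,0,-1]]]' | grep -E 'ee_pos|wrist_f'; python3 -m inch '[[[0,0,0.06,0,0,0,-1],[0,0,0,0,0,0,-1],[0,0,0,0,0,0,0.15],[0,0,0,0,0,0,0.15],[0,0,0,0,0,0,0.15]]]' | grep -E 'ee_pos|wrist_f'; python3 -m inch '[[[0,0,-0.6,0,0,0,0.15],[0,0,-1,0,0,0,0],[0,0,-1,0,0,0,0],[0,0,-1,0,0,0,0],[0,0,0,0,0,0,-1]]]' >/dev/null; python3 -c "
from h import *
st(); P=cloud(cap('wrist')); a=np.radians(-7.4); d=np.array([np.cos(a),np.sin(a)]); e=np.array([-d[1],d[0]])
q=P[band(P,.25,.62,-.55,-.05,.028,.095)]; r=q[:,:2]-[.4983,-.315]; s=r@d;t=r@e;z=q[:,2]
for t0,t1 in [(-.11,-.04),(-.03,.03),(.045,.11)]:
    k=(t>t0)&(t<t1)&(abs(s)<.08)&(z<.075); print(k.sum(), np.percentile(s[k],[1,99]),np.percentile(t[k],[1,99]),np.median(z[k]))
k=(s<-.105)&(z>.05)&(z<.075)&(abs(t)<.1); print('handle',np.percentile(s[k],[1,50,99]),np.percentile(t[k],[1,50,99]),np.median(z[k]))
k=(s<-.08)&(z>.08)&(z<.092)&(abs(t)<.1); print('panel',np.percentile(s[k],[1,50,99]))
"
```

```text
ee_pos: [0.4731, -0.3887, 0.2251]
wrist_force: [-0.4, -0.6, -0.8]
ee_pos: [0.4725, -0.3883, 0.2215]
wrist_force: [0.4, -0.1, 0.9]
t 42.8 grasp [ 0.4753 -0.3909  0.2021] yaw 82.5 w 43.5 gf 0.0 F [-0.6  0.3  1. ]
4225 [-0.06641283  0.06028223] [-0.09856892 -0.05573502] 0.042571586792524596
2449 [-0.06034894  0.0598407 ] [-0.01476741  0.00979078] 0.04127726755854377
3703 [-0.0628561   0.03826483] [0.05516147 0.09165687] 0.06340284790817419
handle [-0.139271  -0.1320309 -0.1061058] [-0.06564213 -0.01150619  0.0582845 ] 0.06623269390200504
panel [-0.09933955 -0.09180787 -0.08429823]
```

```bash
python3 -c "
from h import *
go(.325,-.2925,.062,82.6)"
```

```text
yaw 82.5 q6 -2.22 TURN [-0.04  0.07 -0.01] SHIFT [3.97 1.91 3.41] | world d [-0.148  0.096 -0.136]
```

```bash
python3 -m inch '[[[1,0.48,0,-0.04,0.07,0,-1],[1,0.48,0,0,0,0,-1],[1,0.48,0,0,0,0,-1],[0.97,0.47,0,0,0,0,-1],[0,0,0,0,0,0,-1]]]' >/dev/null; python3 -m inch '[[[0,0,1,0,0,0,-1],[0,0,1,0,0,0,-1],[0,0,0.9,0,0,0,-1],[0,0,0.5,0,0,0,-1],[0,0,0,0,0,0,-1]]]' | grep -E 'width|wrist_f'; python3 -c "
from h import *
st(); go(.3525,-.296,.062,82.6); go(.525,-.3185,.062,82.6)"
```

```text
wrist_force: [-0.2, 1.2, 0.3]
width: 0.004
t 43.9 grasp [ 0.3205 -0.2872  0.0542] yaw 82.5 w 0.3 gf 0.0 F [-0.2  1.2  0.3]
yaw 82.5 q6 -2.3 TURN [ 0.08 -0.09 -0.01] SHIFT [-0.77 -0.07 -0.2 ] | world d [ 0.03  -0.007  0.008]
yaw 82.5 q6 -2.3 TURN [ 0.08 -0.09 -0.01] SHIFT [-5.11 -0.07 -0.2 ] | world d [ 0.203 -0.029  0.008]
```

```bash
python3 -m inch '[[[-0.3,0,-0.1,0.08,-0.09,0,-1],[-0.3,-0.05,0,0,0,0,-1],[-0.2,0,0,0,0,0,-1],[-0.2,0,0,0,0,0,-1],[-0.3,0,0,0,0,0,-1]]]' | grep -E 'wrist_f'; python3 -m inch '[[[-0.35,0,0,0,0,0,-1],[-0.35,0,0,0,0,0,-1],[-0.35,0,0,0,0,0,-1],[-0.35,0,0,0,0,0,-1],[-0.35,0,0,0,0,0,-1]]]' | grep -E 'wrist_f';  python3 -m inch '[[[-0.35,0,0,0,0,0,-1],[-0.35,0,0,0,0,0,-1],[-0.3,0,0,0,0,0,-1],[-0.25,0,0,0,0,0,-1],[-0.2,0,0,0,0,0,-1]]]' | grep -E 'wrist_f'; python3 -c "
from h import *
st(); go(.3525,-.296,.062,82.6); go(.525,-.3185,.062,82.6)"
```

```text
wrist_force: [-1.4, 0.1, 1.2]
wrist_force: [-1.8, -0.1, 1.2]
wrist_force: [-0.8, 0.6, -1.2]
t 45.4 grasp [ 0.5037 -0.3175  0.0637] yaw 82.6 w 0.1 gf 0.7 F [-0.8  0.6 -1.2]
yaw 82.6 q6 -2.09 TURN [-0.04  0.05 -0.01] SHIFT [3.79 0.02 0.04] | world d [-0.15   0.02  -0.002]
yaw 82.6 q6 -2.09 TURN [-0.04  0.05 -0.01] SHIFT [-0.56  0.02  0.04] | world d [ 0.022 -0.002 -0.002]
```

```bash
python3 -m inch '[[[-0.15,0,0,0,0,0,-1],[-0.15,0,0,0,0,0,-1],[0,0,0,0,0,0,-1]]]' | grep -E 'ee_pos|wrist_f'; python3 -m inch '[[[-0.1,0,0,0,0,0,-1],[0,0,0,0,0,0,-1]]]' | grep -E 'ee_pos|wrist_f'; python3 -m inch '[[[-0.1,0,0,0,0,0,-1],[0,0,0,0,0,0,-1]]]' | grep -E 'ee_pos|wrist_f'; python3 -m inch '[[[-0.08,0,0,0,0,0,-1],[0,0,0,0,0,0,-1]]]' | grep -E 'ee_pos|wrist_f'
```

```text
ee_pos: [0.5144, -0.318, 0.2356]
wrist_force: [0.6, -0.4, 0.3]
ee_pos: [0.5179, -0.3185, 0.2356]
wrist_force: [-0.9, -0.6, -0.6]
ee_pos: [0.5199, -0.3189, 0.2355]
wrist_force: [-13.8, 2.8, 9.5]
ee_pos: [0.5214, -0.3193, 0.2355]
wrist_force: [-24.5, 2.6, 16.9]
```

```bash
python3 -m inch '[[[0.3,0,0,0,0,0,-1],[0.8,0,0,0,0,0,-1],[1,0,-0.5,0,0,0,-1],[0.5,0,-1,0,0,0,-1],[0,0,-1,0,0,0,-1]]]' >/dev/null; python3 -m inch '[[[0,0,-1,0,0,0,-1],[0.5,1,-0.5,0,0,0,-1],[0.5,1,0,0,0,0,-1],[0.5,1,0,0,0,0,-1],[0,0,0,0,0,0,-1]]]' >/dev/null
cat > s6.py <<'E'
from h import *
st()
for n in ['top','scene']:
    c=cap(n); save(c,n+'_end.png'); P=cloud(c); print(n)
    a=np.radians(-7.4); d=np.array([np.cos(a),np.sin(a)]); e=np.array([-d[1],d[0]])
    q=P[band(P,.3,.95,-.6,-.05,.02,.11)]; r=q[:,:2]-[.4983,-.315]; s=r@d;t=r@e;z=q[:,2]
    k=(z>.082)&(z<.092)&(abs(t)<.13)&(s<.1); print('panel',k.sum(),np.percentile(s[k],[1,50,99]) if k.sum() else '')
    k=(z>.096)&(abs(t)<.13); print('cab s',np.percentile(s[k],[.5,99.5]))
    print('collar',fit(P,.6,.7,.06,.16,.09,.105),'post',fit(P,.55,.75,.335,.44,.1,.108),'block',fit(P,.55,.7,.2,.33,.108,.125))
    a=np.radians(94.3); d=np.array([np.cos(a),np.sin(a)]); e=np.array([-d[1],d[0]])
    q=P[band(P,.55,.75,.05,.4,.03,.2)]; r=q[:,:2]-[.6467,.1545]; s=r@d;t=r@e;z=q[:,2]
    k=(z>.065)&(z<.075)&(s>.1)&(abs(t)<.02); print('heel smax',np.percentile(s[k],99) if k.sum() else '')
E
python3 s6.py
```

```text
t 47.2 grasp [ 0.3768 -0.1759  0.2221] yaw 82.7 w -0.2 gf 0.0 F [-0.6  0.5 -0.8]
top
panel 549 [0.07124153 0.07905677 0.08787776]
cab s [0.08705854 0.37092018]
collar ([649.6, 98.3, 54.5, 14.4, 94.4], 104, np.float64(0.099)) post ([629.6, 359.5, 85.3, 33.8, 4.0], 333, np.float64(0.105)) block ([639.9, 257.2, 75.9, 38.6, 93.8], 357, np.float64(0.114))
heel smax 0.18381438333812353
scene
panel 214 [0.07150666 0.07670634 0.08197781]
cab s [0.0875982  0.37029093]
collar ([651.0, 103.6, 55.1, 14.5, 93.7], 124, np.float64(0.099)) post ([631.4, 364.2, 86.6, 33.8, 4.0], 461, np.float64(0.105)) block ([641.2, 261.8, 79.4, 37.3, 94.5], 468, np.float64(0.115))
heel smax 0.18569760293353085
```

View pics/scene_end.png

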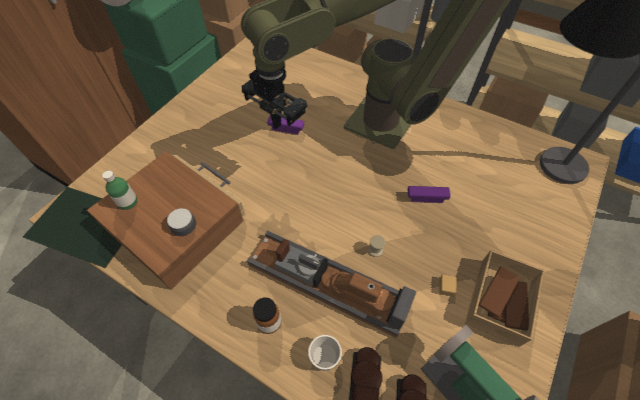

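The drawer is shut (panel flush with the cabinet front), the last is held and the collar is in line. No tool is left out on the bench.

```bash
python3 -c "
from workcell import robot
print(robot.finish_job())"
```

```text
the job is handed in; nothing more can be done
None
```

I handed the job in at about 47 s, and the final images show it complete, though the hand-in returned no verdict: the last is clamped heel to post, the collar is at its locked stop, and the brush, rasp and paddle are in the shut drawer (no hammer was there).

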